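# Close the mustard pot and put it back between the jar and the mill

### The arm

A 6-joint arm with a two-finger parallel gripper is mounted at the origin on a cart in front of the work surface, level with it; the furniture and walls round the work are solid. World frame = base frame: x ahead of the robot, y to its left, z up, the work surface at z = 0. Lengths are in m, angles in rad, forces in N, time in s.
With the tool pointing down it reaches from about 0.35 to 0.775 m from the base axis. Payload 7.3 kg.
Tool frame: the origin (TCP) lies at the very end of the fingers, on their centre line; the grasp point (between the pads) lies 19 mm behind it (robot.tcp_to_grasp is the z of the grasp point in the tool frame, in m); z points along the fingers, y is the line along which they close (so a half turn about z gives the same grasp; the last joint's range is limited). The gripper opens to 92 mm and grips with 3 to 60 N. Pads are 19 mm wide; open, the fingers measure 130 mm over their backs; the gripper's body (75 mm by 190 mm) begins 47 mm behind the grasp point.
Start: joints at [-1.355, 0.342, 1.524, -0, 1.275, -0.146], TCP at [0.186, -0.491, 0.227] pointing down, gripper open.
Joint ranges: [-2.53, 2.53], [-0.77, 2.02], [0.04, 2.7], [-1, 4.14], [0.28, 2.66], [-3.11, 3.11]. Speed limits (rad/s): [2.57, 2.57, 3.14, 3.14, 3.14, 3.14].

### API

Orientations are given as [roll, pitch, yaw] about the fixed x, y, z axes, in that order (R = Rz(yaw) Ry(pitch) Rx(roll)).
In Python, from cell import monitor, read_camera, get_calibration, job, robot gives the robot as it stands. The module is installed in compiled form; this text tells all that it offers.
- The arm moves only by the tool send_rows, never from a script. Its argument "targets" is a list of rows, each an object with "translation": the shift along the tool's x, y, z in cm, a list of three; "spin": the turn about the tool's z in degrees; "jaw": the opening, from 0 (shut) to 1 (fully open). A call has exactly 5 rows; each row is the pose to reach, as a shift and turn from the pose commanded when the call began, along the tool's axes at that moment; what a row does not reach only later rows make up. A row lasts 1/10 s, in which the tool goes at most 50 mm and 8.59 degrees, less where a joint would pass 70% of its speed; a pose out of reach is approached as far as the arm can. A call with a gripper value outside its range is refused whole. The fingers move at their own pace and stop on an object; "force" is the grip in N (left out, the last holds). Time passes only in rows, so rows that repeat a pose let the fingers close, or fill a call up. It gives the time, the measured TCP pose, the force, the opening and the grip force at its end, in the units of the state.
- monitor.observe(): the state, without advancing time (a new reading comes with each control period).
- read_camera(name): name is "side" or "top" or "wrist"; returns (picture, depth): 480x640x3 uint8, red, green, blue; 480x640 float32, m along the optical axis (not along the pixel's ray), 0 where there is no reading.
- get_calibration(name): a dict with "intrinsics" (3x3 intrinsics, pixels), "D" ([k1, k2, p1, p2, k3] as OpenCV has them; the pictures are not rectified), "origin" and "orientation" of the camera in the world; the wrist camera has in their place "hand_eye" (4x4, takes a point from camera to tool coordinates, whose origin is the TCP and whose axes are the flange's). Camera axes: x right, y up, looking along -z (the intrinsics and any distortion apply to the point x, -y, -z); pixel columns grow to the right and rows downward; lengths in m; the calibration is good to about 2 mm. A picture is of the moment at which its call begins: read the wrist's pose just before it. get_calibration takes no time and is no camera call.
- job.hand_in(): hands the job in; it is judged then, once.
The state is a dict: "time": time; "qpos": joint angles; "qvel": joint speeds; "joint_efforts": joint torques, N m; "tool_pos": TCP position; "tool_rot": TCP orientation; "contact_force": force on the tool from outside, world axes, zero at the start; "torque": the same for the moment, N m; "opening": finger opening in m; "grip_force": force on a finger pad.
Only numpy, scipy, OpenCV 4.12 (cv2) and the standard library are available. Lean on these libraries where they do the work, as an engineer would, in place of code of your own. Each camera call takes 0.05 s, during which the arm holds its last target. There are 200 camera calls.

### The job

The washed mustard pot belongs in the middle of the black condiment tray, where only its lid lies now, hemmed in by the spice jar and the pepper mill: first stand the jar and the mill on the small wooden board. Then fetch the lid and close the pot where it stands, the lid's notch round the spoon so that it sits flat on the rim, and move the closed pot to the middle of the tray. Finally put the jar and the mill back in the tray, each where it stood before; set everything down upright without dropping it, and leave the label roll and the green-lidded tub alone.

Things in the scene. Friction and masses are not known exactly. Their poses are not given: they have to be found in the camera images.
- condiment_tray: Shallow black melamine tray, 95 x 200 mm, fixed. Origin: centre of its underside, z up, y along its length. Inner floor 3 mm above the origin, rolled rim 14 mm high. At the start the lid lies at its middle (within 6 mm of the origin), spice jar and pepper mill stand about 58 mm from it towards either end; which is at which end varies.
- side_board: Plain wooden serving board, 90 x 155 x 12 mm, fixed, the side area. Origin: centre of its underside; y along its length; top 12 mm up. It has room for the jar and the mill side by side along y. (The slicing machine between the tray's side and the pot's side is 0.36 m tall and reaches from x = 0.44 m back: pass above it.)
- spice_jar: Spice jar, round, 47 mm diameter, 98 mm tall, white cap, about 0.11 kg. Origin: centre of its underside, z up. The side is straight from the foot up; grip it from above across the diameter, e.g. 70 mm up.
- pepper_mill: Turned dark-wood pepper mill, round, 142 mm tall with its small steel top knob, about 0.22 kg. Origin: centre of its underside, z up. Foot 48 mm diameter, waist 36 mm; the head is a straight cylinder of 58 mm diameter from 97 to 119 mm up, a good place to grip.
- lid: Round steel lid, 56 mm wide, 0.09 kg. Origin: centre of its underside, z up. Upward from the origin: plug of 44 mm diameter to 6 mm, 56 mm disc from 6 to 9 mm, black handle bar from 17 to 35 mm, 24 mm long along the lid's x and 11 mm thick along y. A 13 mm wide notch through plug and disc runs in on the +x side to 13 mm from the centre; at first it points away from the robot.
- mustard_pot: White stoneware pot, 57 mm diameter, 58 mm tall, side straight from 15 mm up, mouth 50 mm, 0.35 kg. Origin: centre of its underside, z up. Its fixed spoon's 6 mm handle rises at the rim on the pot's +x side (at first ahead or right of the robot), 21 mm from the axis (25 mm at its tip, 86 mm up). Lid on, +x over +x: its origin is 52 mm above the pot's, its bar ends 87 mm up.
- label_roll: Bystander: roll of white labels, 61 mm diameter, 40 mm high, on the counter beyond the left end of the tray. Origin: centre of its underside.
- cream_tub: Bystander: deli tub with green lid, 79 mm diameter, 65 mm high, on the counter near the pot. Origin: centre of its underside.
There are look-alikes about, which are no part of the job. Leave any pink look-alike of the lid alone.

How it is judged:
On the way, in this order (a step that is already met when the one before it is completed fails the run):
1. the jar and the mill both stand upright and released on the wooden board, the lid still lying in the tray (x of spice_jar in the frame of side_board between -0.042 and 0.042 m and y of spice_jar in the frame of side_board between -0.074 and 0.074 m and z of spice_jar in the frame of side_board between 0.007 and 0.018 m and angle between each of spice_jar, pepper_mill's own z axis and vertical below 0.12 rad and contact force between the fingers and spice_jar below 0.1 N and linear speed of each of spice_jar, pepper_mill below 0.03 m/s and x of pepper_mill in the frame of side_board between -0.042 and 0.042 m and y of pepper_mill in the frame of side_board between -0.074 and 0.074 m and z of pepper_mill in the frame of side_board between 0.007 and 0.018 m and contact force between the fingers and pepper_mill below 0.1 N and distance of lid from where it was at the start of the episode below 0.03 m), for 0.2 s.
2. the lid sits flat on the pot, its notch round the spoon, while the pot stands within 50 mm of where it stood and the jar and mill stand on the board (x of lid in the frame of mustard_pot between -0.006 and 0.006 m and y of lid in the frame of mustard_pot between -0.006 and 0.006 m and z of lid in the frame of mustard_pot between 0.049 and 0.0545 m and angle between the z axis of lid and the z axis of mustard_pot, either way round below 0.1 rad and contact force between the fingers and lid below 0.1 N and distance of mustard_pot from where it was at the start of the episode below 0.05 m and x of spice_jar in the frame of side_board between -0.042 and 0.042 m and y of spice_jar in the frame of side_board between -0.074 and 0.074 m and z of spice_jar in the frame of side_board between 0.007 and 0.018 m and angle between each of spice_jar, pepper_mill's own z axis and vertical below 0.12 rad and contact force between the fingers and spice_jar below 0.1 N and linear speed of each of spice_jar, pepper_mill below 0.03 m/s and x of pepper_mill in the frame of side_board between -0.042 and 0.042 m and y of pepper_mill in the frame of side_board between -0.074 and 0.074 m and z of pepper_mill in the frame of side_board between 0.007 and 0.018 m and contact force between the fingers and pepper_mill below 0.1 N), for 0.2 s.
3. the closed pot stands released within 12 mm of the middle of the tray (along and across), the lid seated, the jar and mill still on the board (x of mustard_pot in the frame of condiment_tray between -0.012 and 0.012 m and y of mustard_pot in the frame of condiment_tray between -0.012 and 0.012 m and z of mustard_pot in the frame of condiment_tray between -0.001 and 0.008 m and angle between each of mustard_pot, spice_jar, pepper_mill's own z axis and vertical below 0.12 rad and contact force between the fingers and mustard_pot below 0.1 N and linear speed of each of mustard_pot, spice_jar, pepper_mill below 0.03 m/s and x of lid in the frame of mustard_pot between -0.006 and 0.006 m and y of lid in the frame of mustard_pot between -0.006 and 0.006 m and z of lid in the frame of mustard_pot between 0.049 and 0.0545 m and angle between the z axis of lid and the z axis of mustard_pot, either way round below 0.1 rad and contact force between the fingers and lid below 0.1 N and x of spice_jar in the frame of side_board between -0.042 and 0.042 m and y of spice_jar in the frame of side_board between -0.074 and 0.074 m and z of spice_jar in the frame of side_board between 0.007 and 0.018 m and contact force between the fingers and spice_jar below 0.1 N and x of pepper_mill in the frame of side_board between -0.042 and 0.042 m and y of pepper_mill in the frame of side_board between -0.074 and 0.074 m and z of pepper_mill in the frame of side_board between 0.007 and 0.018 m and contact force between the fingers and pepper_mill below 0.1 N), for 0.2 s.
At the end, for the whole second after the job is handed in: The pot stands upright within 12 mm of the tray's middle (along and across), the lid seated flat with its notch round the spoon (6 mm of centre, 2.5 mm in height, 0.1 rad); jar and mill stand upright, each within 15 mm of where it stood at the start; all released and at rest (x of mustard_pot in the frame of condiment_tray between -0.012 and 0.012 m and y of mustard_pot in the frame of condiment_tray between -0.012 and 0.012 m and z of mustard_pot in the frame of condiment_tray between -0.001 and 0.008 m and angle between each of mustard_pot, spice_jar, pepper_mill's own z axis and vertical below 0.12 rad and contact force between the fingers and mustard_pot below 0.1 N and linear speed of each of mustard_pot, lid, spice_jar, pepper_mill below 0.03 m/s and x of lid in the frame of mustard_pot between -0.006 and 0.006 m and y of lid in the frame of mustard_pot between -0.006 and 0.006 m and z of lid in the frame of mustard_pot between 0.049 and 0.0545 m and angle between the z axis of lid and the z axis of mustard_pot, either way round below 0.1 rad and contact force between the fingers and lid below 0.1 N and distance of each of spice_jar, pepper_mill from where it was at the start of the episode below 0.015 m and contact force between the fingers and spice_jar below 0.1 N and contact force between the fingers and pepper_mill below 0.1 N); the robot touches nothing.
It fails at once if the label roll or the green-lidded tub is pushed more than 25 mm (distance of any of label_roll, cream_tub from where it was at the start of the episode above 0.025 m).
It fails at once if the jar, the mill or the pot is tipped over (more than 0.7 rad) (angle between any of spice_jar, pepper_mill, mustard_pot's own z axis and vertical above 0.7 rad).
It fails at once if the jar, the mill, the pot or the lid is dropped or flung (faster than 0.6 m/s with no finger on it) ((contact force between the fingers and spice_jar below 0.05 N and linear speed of spice_jar above 0.6 m/s) or (contact force between the fingers and pepper_mill below 0.05 N and linear speed of pepper_mill above 0.6 m/s) or (contact force between the fingers and mustard_pot below 0.05 N and linear speed of mustard_pot above 0.6 m/s) or (contact force between the fingers and lid below 0.05 N and contact force between the fingers and mustard_pot below 0.05 N and linear speed of lid above 0.6 m/s)).
It also fails if it takes over 141 s, if anything falls off the work surface, if the arm or the gripper's body presses on something with over 40 N, if the wrist force passes 120 N, or if a joint passes its speed limit or range.

## Working session

There is one attempt and no reset: what is moved stays moved. The work goes in short steps, Python scripts to look and compute and a tool call to move; the robot and the scene stay as the last step left them, time stands still between calls to the robot, and variables do not carry over. Pictures are saved under pics/ and viewed, at most 17 in all, crops included, and the job is handed in when it is done.

Besides the shell and the picture viewer there is one more tool, called after ">>>" as name([rows], argument=value, ...), one row to a line, values as JSON. send_rows: Moves the arm, as the interface text tells. Its arguments: {"type":"object","properties":{"targets":{"type":"array"},"force":{"type":"number"}},"required":["targets"]}

```bash
mkdir -p pics
cat > h.py <<'E'
import numpy as np, cv2
from scipy.spatial.transform import Rotation as R
from cell import monitor, read_camera, get_calibration, job, robot
def shot(name):
    """returns rgb, world xyz per pixel (nan where none)"""
    c=get_calibration(name); s=monitor.observe()
    img,d=read_camera(name); d=np.where(d>0,d,np.nan)
    K=np.array(c["intrinsics"],float); D=np.array(c["D"],float)
    u,v=np.meshgrid(np.arange(640.),np.arange(480.))
    n=cv2.undistortPoints(np.stack([u.ravel(),v.ravel()],1)[:,None],K,D).reshape(480,640,2)
    P=np.stack([n[...,0]*d,-n[...,1]*d,-d],-1)
    if name=="wrist":
        H=np.array(c["hand_eye"]); P=P@H[:3,:3].T+H[:3,3]
        P=P@R.from_euler('xyz',s["tool_rot"]).as_matrix().T+np.array(s["tool_pos"])
    else:
        o=np.array(c["orientation"]); M=o if o.shape==(3,3) else R.from_euler('xyz',o).as_matrix()
        P=P@M.T+np.array(c["origin"])
    return img,P
def save(img,f): cv2.imwrite("pics/"+f,img[...,::-1])
E
python3 - <<'E'
from h import *
print(monitor.observe()); print(robot.tcp_to_grasp)
for n in("top","side","wrist"):
    c=get_calibration(n); print({k:np.round(v,3).tolist() for k,v in c.items()})
    i,P=shot(n); save(i,n+"0.png"); np.savez("pics/"+n+"0.npz",i=i,P=P)
E
```

```text
{'time': 0.0, 'qpos': array([-1.35499529e+00,  3.42733096e-01,  1.52505415e+00, -9.37859738e-06,
        1.27538033e+00, -1.46016660e-01]), 'qvel': array([-1.14942569e-04,  1.84056724e-04,  1.80345451e-03, -2.78648357e-04,
        9.41531879e-05,  2.01669668e-03]), 'joint_efforts': array([-5.09159254e-04, -4.31247103e+01, -2.44223571e+01,  7.17753265e-02,
        5.59368299e-02, -1.26275868e-04]), 'tool_pos': array([ 0.18575591, -0.49059083,  0.22602662]), 'tool_rot': array([-3.14003319e+00, -2.20275751e-04,  3.61820266e-01]), 'contact_force': array([1.00381929, 0.24107094, 0.20389945]), 'torque': array([-0.03859941, -0.03066134, -0.03416188]), 'grip_force': 0.0, 'opening': 0.09224758358362535}
-0.0188
{'intrinsics': [[531.474, 0.0, 320.1], [0.0, 531.474, 234.509], [0.0, 0.0, 1.0]], 'D': [-0.112, 0.0, 0.0, 0.0, 0.0], 'origin': [0.271, 0.034, 1.52], 'orientation': [0.203, -0.003, -1.621]}
{'intrinsics': [[490.698, 0.0, 323.289], [0.0, 490.698, 240.965], [0.0, 0.0, 1.0]], 'D': [-0.056, 0.0, 0.0, 0.0, 0.0], 'origin': [-0.195, 0.753, 0.772], 'orientation': [0.957, -0.011, -2.342]}
{'intrinsics': [[421.227, 0.0, 318.562], [0.0, 421.227, 243.652], [0.0, 0.0, 1.0]], 'D': [0.014, 0.0, 0.0, 0.0, 0.0], 'hand_eye': [[0.0, 0.963, 0.27, 0.073], [1.0, -0.001, 0.001, -0.001], [0.001, 0.27, -0.963, -0.159], [0.0, 0.0, 0.0, 1.0]]}
```

View pics/top0.png

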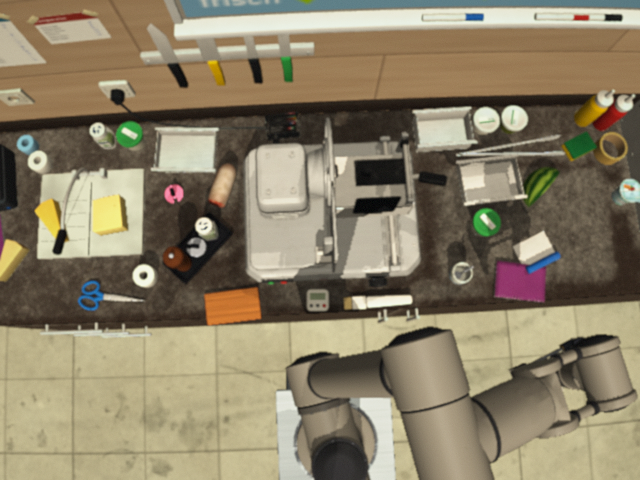

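View pics/side0.png

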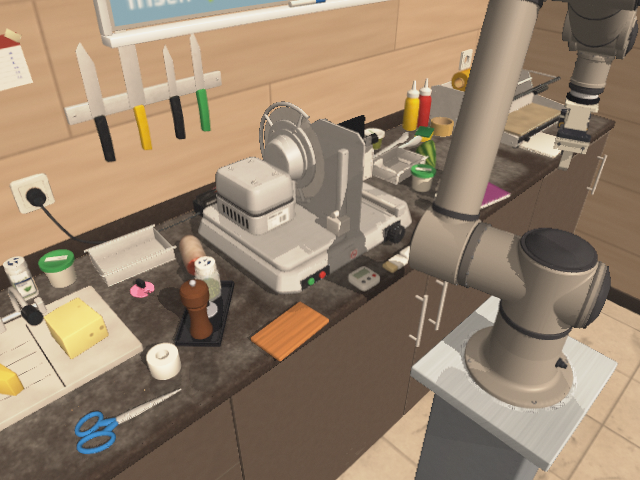

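The top view shows the mill at (176,258), lid (196,247), jar (206,226), board (232,306), roll (145,275), pot (461,272) and tub (487,222). The side view confirms the mill is at the near-left end of the tray.

Run:
```python
from h import *
d=np.load("pics/top0.npz"); i,P=d["i"],d["P"]
a=cv2.resize(i[205:330,130:290],None,fx=5,fy=4.8,interpolation=3)[:, :480]
a=cv2.resize(i[210:325,135:270],(400,341),interpolation=3); b=cv2.resize(i[200:300,430:565],(400,296),interpolation=3)
save(np.hstack([a[:296],b]),"crop0.png")
def blob(u,v,r,zlo,zhi):
    Q=P[v-r:v+r,u-r:u+r].reshape(-1,3); Q=Q[(Q[:,2]>zlo)&(Q[:,2]<zhi)]
    (c,rad)=cv2.minEnclosingCircle(Q[:,:2].astype(np.float32)) 
    print((u,v),len(Q),"med",Q.mean(0).round(4),"circ",np.round(c,4),round(rad,4))
    return Q
for n,a in dict(mill=(174,258,14,.09,.125),jar=(206,226,13,.08,.11),roll=(145,275,14,.03,.05),pot=(461,272,16,.045,.065),tub=(487,222,18,.05,.075),lid=(196,247,12,.005,.045)).items():
    print(n); blob(*a)
# tray rim / board by colour
hsv=cv2.cvtColor(i,cv2.COLOR_RGB2HSV)
m=(hsv[...,0]<20)&(hsv[...,1]>150)&(hsv[...,2]>110); m[:280]=0;m[:,:195]=0;m[:,270:]=0;m[330:]=0
Q=P[m]; Q=Q[(Q[:,2]>.005)&(Q[:,2]<.02)]; print("board",len(Q),cv2.minAreaRect(Q[:,:2].astype(np.float32)*1000),Q[:,2].mean())
w=P[200:290,150:240].reshape(-1,3);c=hsv[200:290,150:240].reshape(-1,3)
k=(c[:,2]<40)&(w[:,2]>-.01)&(w[:,2]<.02); print("tray",k.sum(),cv2.minAreaRect(w[k][:,:2].astype(np.float32)*1000))
print("table z",np.nanmedian(P[280:290,170:200,2]), "machine top",np.nanpercentile(P[140:280,245:420,2],99.9))
```

```text
mill
(174, 258) 82 med [0.507  0.3995 0.1151] circ [0.5173 0.4126] 0.03
jar
(206, 226) 246 med [0.6034 0.3331 0.0995] circ [0.6055 0.3348] 0.0247
roll
(145, 275) 323 med [0.4832 0.5199 0.0404] circ [0.4856 0.5203] 0.0327
pot
(461, 272) 117 med [ 0.4443 -0.3762  0.0545] circ [ 0.444  -0.3764] 0.0292
tub
(487, 222) 609 med [ 0.5841 -0.4591  0.0635] circ [ 0.5841 -0.4602] 0.0415
lid
(196, 247) 376 med [0.5634 0.3755 0.0149] circ [0.564  0.3724] 0.047
board 1661 ((387.6744079589844, 273.294921875), (90.54913330078125, 156.63949584960938), 4.566852569580078) 0.012264641222833581
tray 1373 ((570.464111328125, 339.8978271484375), (209.85916137695312, 242.1678924560547), 80.7594985961914)
table z 0.001290365346926503 machine top 0.35479101067727314
```

View pics/crop0.png

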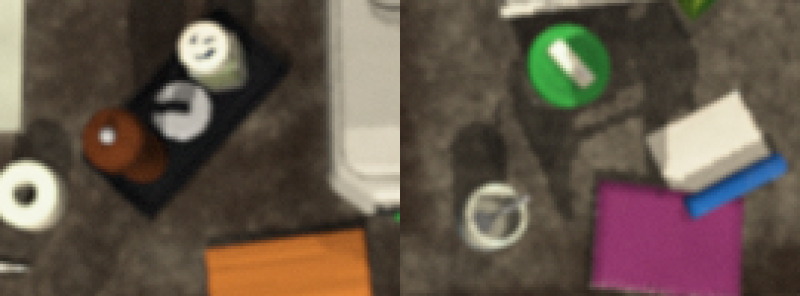

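>>> send_rows([
  {"translation":[4,0,-2.4],"spin":0,"jaw":1},
  {"translation":[8,-0.5,-2.4],"spin":0,"jaw":1},
  {"translation":[12,-0.8,-2.4],"spin":0,"jaw":1},
  {"translation":[16,-1,-2.4],"spin":0,"jaw":1},
  {"translation":[20,-1.2,-2.4],"spin":0,"jaw":1},
])

```text
time: 0.65
tool_pos: [0.3699, -0.4081, 0.2506]
tool_rot: [-3.141, 0.0, 0.362]
contact_force: [0.3, -1.0, 0.5]
opening: 0.0919
grip_force: 0.0
```

>>> send_rows([
  {"translation":[4,-0.2,0],"spin":0,"jaw":1},
  {"translation":[8,-0.4,0],"spin":0,"jaw":1},
  {"translation":[8.2,-0.4,0],"spin":0,"jaw":1},
  {"translation":[8.2,-0.4,0],"spin":0,"jaw":1},
  {"translation":[8.2,-0.4,0],"spin":0,"jaw":1},
])

```text
time: 1.15
tool_pos: [0.443, -0.3766, 0.2505]
tool_rot: [-3.141, 0.001, 0.361]
contact_force: [-1.0, -0.5, -0.1]
opening: 0.0917
grip_force: 0.0
```

```bash
cat >> h.py <<'E'
def plan(*wps, step=4.5, dspin=8.4):
    """wps: (x,y,z,yawdeg); prints per leg the call translation(cm)/spin from the pose before it"""
    s=monitor.observe(); p=np.array(s["tool_pos"]); Rm=R.from_euler('xyz',s["tool_rot"]); 
    y=np.degrees(s["tool_rot"][2]); print("t",round(s["time"],2),"at",p.round(4),"yaw",round(y,1),"open",round(s["opening"],4),"grip",round(s["grip_force"],1),"F",s["contact_force"].round(1))
    for w in wps:
        t=np.array(w[:3]); d=Rm.inv().apply(t-p)*100; sp=-((w[3]-y+180)%360-180)  # spin about tool z (down)
        n=int(max(np.ceil(np.linalg.norm(d)/step),np.ceil(abs(sp)/dspin)))
        q=np.degrees(np.arctan2(t[1],t[0]))
        print(" ->",w,"trans",d.round(2).tolist(),"spin",round(sp,1),"rows",n,"q6~",round(q+90-w[3],0))
        Rm=R.from_euler('xyz',[np.pi,0,np.radians(w[3])]); p=t; y=w[3]
E
python3 - <<'E'
from h import *
plan((.444,-.376,.25,20.7))
i,P=shot("wrist"); save(i,"w1.png"); np.savez("pics/w1.npz",i=i,P=P)
P0=np.load("pics/top0.npz")["P"].reshape(-1,3)
for x in np.arange(.36,.66,.04):
    print(round(x,2),[int(1000*np.max(np.append(P0[(abs(P0[:,0]-x)<.02)&(abs(P0[:,1]-y)<.01)][:,2],0))) for y in np.arange(.14,.44,.02)])
E
```

```text
t 1.15 at [ 0.443  -0.3766  0.2505] yaw 20.7 open 0.0917 grip 0.0 F [-1.  -0.5 -0.1]
 -> (0.444, -0.376, 0.25, 20.7) trans [0.11, -0.02, 0.05] spin -0.0 rows 1 q6~ 29.0
0.36 [9, 6, 6, 19, 22, 20, 19, 19, 22, 20, 20, 9, 8, 8, 10]
0.4 [8, 9, 6, 20, 20, 21, 22, 20, 18, 18, 19, 13, 8, 7, 7]
0.44 [69, 65, 66, 50, 22, 17, 19, 17, 19, 19, 17, 10, 10, 18, 14]
0.48 [92, 93, 92, 91, 71, 7, 7, 7, 10, 8, 8, 16, 104, 133, 138]
0.52 [94, 96, 92, 92, 74, 31, 7, 8, 9, 9, 20, 16, 133, 152, 148]
0.56 [94, 96, 94, 94, 72, 26, 7, 20, 19, 16, 15, 44, 47, 130, 131]
0.6 [165, 134, 94, 100, 84, 10, 9, 20, 76, 109, 108, 108, 20, 19, 17]
0.64 [218, 217, 208, 94, 82, 8, 8, 13, 21, 103, 105, 99, 12, 12, 10]
```

View pics/w1.png

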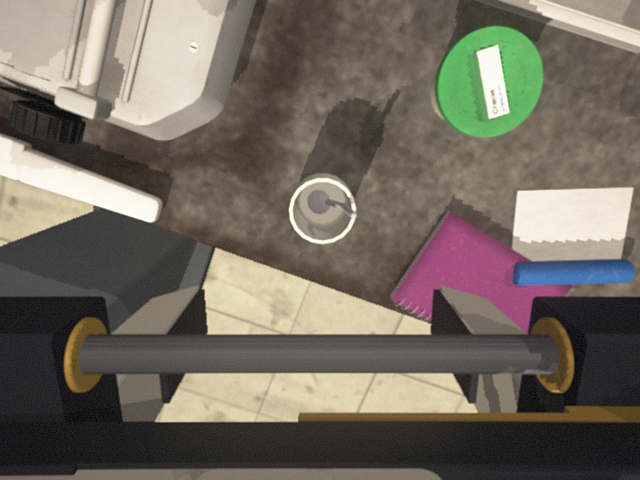

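Run:
```python
from h import *
from scipy.optimize import least_squares
d=np.load("pics/w1.npz"); P=d["P"]; Q=P[150:260,270:400].reshape(-1,3)
rim=Q[(Q[:,2]>.054)&(Q[:,2]<.061)]
c=np.array([.444,-.376])
for k in range(4):
    r=np.hypot(*(rim[:,:2]-c).T); m=(r>.023)&(r<.031)
    c=least_squares(lambda c:np.hypot(*(rim[m,:2]-c).T)-.027,c,loss="soft_l1",f_scale=.001).x
print("pot c",c.round(4),m.sum(),rim[m,2].mean())
sp=Q[(Q[:,2]>.064)]; print("spoon",len(sp),sp.mean(0).round(4)); 
for a in sp[np.argsort(-sp[:,2])][::max(1,len(sp)//8)]: print(a.round(4),np.degrees(np.arctan2(a[1]-c[1],a[0]-c[0])).round(1),np.hypot(*(a[:2]-c)).round(4))
v=sp[:,:2].mean(0)-c; print("dir",np.degrees(np.arctan2(v[1],v[0])),np.hypot(*v))
plan((.44,-.1,.42,60),(.50,.15,.42,110),(.6055,.335,.30,138.5),(.6055,.335,.12,138.5))
```

```text
pot c [ 0.4474 -0.377 ] 810 0.05830985482081652
spoon 86 [ 0.4578 -0.397   0.0799]
[ 0.4573 -0.3997  0.088 ] -66.4 0.0248
[ 0.4599 -0.4005  0.0865] -62.1 0.0266
[ 0.4583 -0.4012  0.0859] -65.8 0.0265
[ 0.4565 -0.3969  0.0852] -65.5 0.0219
[ 0.4601 -0.3981  0.0837] -59.1 0.0246
[ 0.4597 -0.3968  0.0801] -58.3 0.0233
[ 0.4557 -0.3953  0.0762] -65.8 0.0201
[ 0.4591 -0.3951  0.0719] -57.3 0.0215
[ 0.4566 -0.3938  0.0667] -61.3 0.0191
dir -62.56880207017444 0.022595020086817703
t 1.2 at [ 0.4428 -0.3769  0.2507] yaw 20.7 open 0.0919 grip 0.0 F [ 0.4 -0.2  0.4]
 -> (0.44, -0.1, 0.42, 60) trans [9.49, -26.01, -16.93] spin -39.3 rows 8 q6~ 17.0
 -> (0.5, 0.15, 0.42, 110) trans [24.65, -7.3, -0.0] spin -50 rows 6 q6~ -3.0
 -> (0.6055, 0.335, 0.3, 138.5) trans [13.78, 16.24, 12.0] spin -28.5 rows 6 q6~ -20.0
 -> (0.6055, 0.335, 0.12, 138.5) trans [0.0, -0.0, 18.0] spin -0.0 rows 4 q6~ -20.0
```

>>> send_rows([
  {"translation":[0,0,-5],"spin":-8,"jaw":1},
  {"translation":[0,0,-9.8],"spin":-16,"jaw":1},
  {"translation":[1.2,-4,-12],"spin":-24,"jaw":1},
  {"translation":[3,-8,-14.5],"spin":-32,"jaw":1},
  {"translation":[4.5,-12,-17],"spin":-39.3,"jaw":1},
])

```text
time: 1.7
tool_pos: [0.4423, -0.2477, 0.4217]
tool_rot: [3.141, 0.0, 1.05]
contact_force: [0.6, -0.3, 0.4]
opening: 0.0922
grip_force: 0.0
```

>>> send_rows([
  {"translation":[4.5,-2.2,0],"spin":-8,"jaw":1},
  {"translation":[9,-4.4,0],"spin":-16,"jaw":1},
  {"translation":[13.4,-6.6,0],"spin":-24,"jaw":1},
  {"translation":[17.9,-8.8,0],"spin":-32,"jaw":1},
  {"translation":[22.4,-11,0],"spin":-40,"jaw":1},
])

```text
time: 2.2
tool_pos: [0.4593, 0.0015, 0.4211]
tool_rot: [3.141, 0.001, 1.749]
contact_force: [0.3, -0.5, -0.6]
opening: 0.0919
grip_force: 0.0
```

>>> send_rows([
  {"translation":[4.1,2.3,0],"spin":-8,"jaw":1},
  {"translation":[8.1,4.7,0],"spin":-16,"jaw":1},
  {"translation":[12.2,7,0],"spin":-24,"jaw":1},
  {"translation":[16.2,9.4,0],"spin":-32,"jaw":1},
  {"translation":[20.3,11.7,0],"spin":-38.5,"jaw":1},
])

```text
time: 2.7
tool_pos: [0.5405, 0.2213, 0.421]
tool_rot: [3.141, 0.001, 2.421]
contact_force: [0.7, -0.2, 0.3]
opening: 0.0918
grip_force: 0.0
```

>>> send_rows([
  {"translation":[0.7,3.5,3],"spin":0,"jaw":1},
  {"translation":[1.4,7,7],"spin":0,"jaw":1},
  {"translation":[2.1,10,11],"spin":0,"jaw":1},
  {"translation":[2.7,13,15.5],"spin":0,"jaw":1},
  {"translation":[2.7,13,16],"spin":0,"jaw":1},
])

```text
time: 3.2
tool_pos: [0.6051, 0.3363, 0.2538]
tool_rot: [-3.133, -0.004, 2.418]
contact_force: [-0.6, -1.3, -0.9]
opening: 0.0919
grip_force: 0.0
```

Run:
```python
from h import *
plan((.6055,.335,.26,138.5))
i,P=shot("wrist"); save(i,"w2.png"); np.savez("pics/w2.npz",i=i,P=P)
```

```text
t 3.2 at [0.6051 0.3363 0.2538] yaw 138.5 open 0.0919 grip 0.0 F [-0.6 -1.3 -0.9]
 -> (0.6055, 0.335, 0.26, 138.5) trans [-0.11, -0.08, -0.62] spin 0.0 rows 1 q6~ -20.0
```

View pics/w2.png

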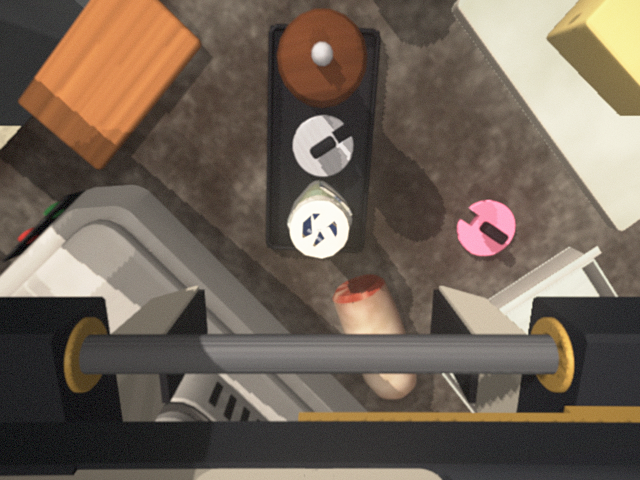

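```bash
cat >> h.py <<'E'
from scipy.optimize import least_squares
def circ(Q,c,r,tol=.004):
    c=np.array(c,float)
    for k in range(5):
        d=np.hypot(*(Q[:,:2]-c).T); m=abs(d-r)<tol
        c=least_squares(lambda c:np.hypot(*(Q[m,:2]-c).T)-r,c,loss="soft_l1",f_scale=.001).x
    return c,m.sum()
def edgefit(P,zlo,zhi,c,r,win=.05,tol=.005):
    """circle of known radius fitted to outermost points per bearing of the slab zlo..zhi"""
    Q=P.reshape(-1,3); Q=Q[(Q[:,2]>zlo)&(Q[:,2]<zhi)]; Q=Q[np.hypot(*(Q[:,:2]-c).T)<win]
    a=np.arctan2(Q[:,1]-c[1],Q[:,0]-c[0]); d=np.hypot(*(Q[:,:2]-c).T); b=np.floor((a+np.pi)/(2*np.pi)*72)
    E=np.array([Q[b==k][np.argmax(d[b==k])] for k in np.unique(b)])
    return circ(E,c,r,tol)
E
python3 - <<'E'
from h import *
d=np.load("pics/w2.npz"); i,P=d["i"],d["P"]
print("jar",edgefit(P,.088,.115,(.606,.335),.0225,.035), np.nanmedian(P[222:235,312:330],(0,1)))
print("mill",edgefit(P,.112,.128,(.517,.412),.029,.04), P[52,322])
print("lid",edgefit(P,.007,.018,(.562,.374),.028,.034), np.nanmedian(P[155:170,310:318],(0,1)))
Q=P.reshape(-1,3)
s=Q[(Q[:,2]>.028)&(Q[:,2]<.045)&(np.hypot(Q[:,0]-.562,Q[:,1]-.374)<.022)]
print("bar",len(s),s.mean(0).round(4),cv2.minAreaRect(s[:,:2].astype(np.float32)*1000))
g=i.astype(float).mean(-1); k=(P[...,2]>.004)&(P[...,2]<.022)&(g<90)&(np.hypot(P[...,0]-.562,P[...,1]-.374)<.16)
m=k.astype(np.uint8); n,l,st,_=cv2.connectedComponentsWithStats(m); 
R0=P[k&(P[...,2]>.010)][:,:2]; print("trayrim",len(R0),cv2.minAreaRect(R0.astype(np.float32)*1000))
u,v=318.5,243.6
save(cv2.resize(i[105:190,270:375],(800,648)[0:2] if 0 else (700,567),interpolation=3),"lid2.png")
E
```

```text
jar (array([0.60578819, 0.33480537]), np.int64(72)) [0.606505  0.3364985 0.1022525]
mill (array([0.52006716, 0.41344678]), np.int64(72)) [0.52024983 0.41382285 0.14482817]
lid (array([0.56460328, 0.3750639 ]), np.int64(67)) [0.57018588 0.35935009 0.01310431]
bar 344 [0.5643 0.3752 0.0383] ((564.4270629882812, 375.1142272949219), (23.706401824951172, 10.980751037597656), 81.0447998046875)
trayrim 2717 ((544.2674560546875, 326.4659423828125), (206.70370483398438, 237.72866821289062), 50.99177551269531)
```

View pics/lid2.png

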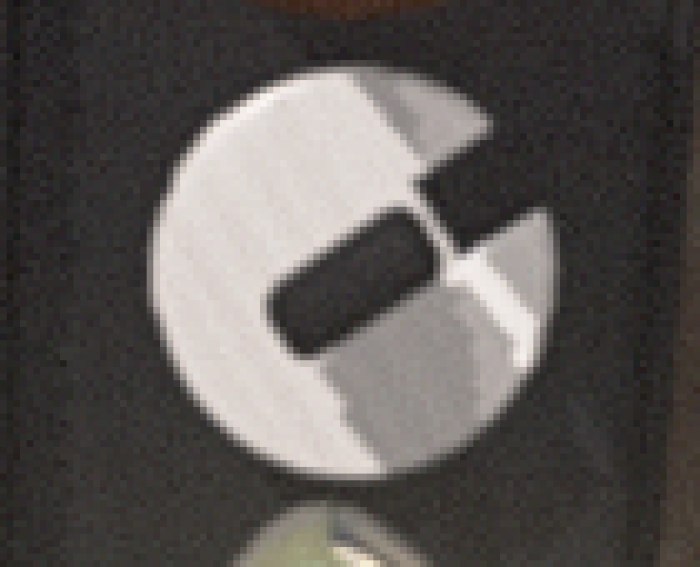

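Run:
```python
from h import *
plan((.6058,.3348,.26,137.5),(.6058,.3348,.054,137.5))
```

```text
t 3.25 at [0.6051 0.3358 0.2543] yaw 138.5 open 0.0916 grip 0.0 F [-1.5 -1.2 -1.5]
 -> (0.6058, 0.3348, 0.26, 137.5) trans [-0.11, -0.03, -0.57] spin 1.0 rows 1 q6~ -19.0
 -> (0.6058, 0.3348, 0.054, 137.5) trans [0.0, -0.0, 20.6] spin -0.0 rows 5 q6~ -19.0
```

>>> send_rows([
  {"translation":[-0.1,0,3],"spin":1,"jaw":1},
  {"translation":[-0.1,0,6],"spin":1,"jaw":1},
  {"translation":[-0.1,0,9],"spin":1,"jaw":1},
  {"translation":[-0.1,0,12],"spin":1,"jaw":1},
  {"translation":[-0.1,0,12],"spin":1,"jaw":1},
])

```text
time: 3.75
tool_pos: [0.6054, 0.3331, 0.1385]
tool_rot: [-3.136, -0.002, 2.398]
contact_force: [-0.4, -0.3, -0.1]
opening: 0.0922
grip_force: 0.0
```

Run:
```python
from h import *
plan((.6058,.3348,.054,137.5))
```

```text
t 3.75 at [0.6054 0.3331 0.1385] yaw 137.4 open 0.0922 grip 0.0 F [-0.4 -0.3 -0.1]
 -> (0.6058, 0.3348, 0.054, 137.5) trans [0.07, 0.2, 8.45] spin -0.1 rows 2 q6~ -19.0
```

>>> send_rows([
  {"translation":[0.1,0.2,3],"spin":0,"jaw":1},
  {"translation":[0.1,0.2,6],"spin":0,"jaw":1},
  {"translation":[0.1,0.2,8.4],"spin":0,"jaw":1},
  {"translation":[0.1,0.2,8.4],"spin":0,"jaw":1},
  {"translation":[0.1,0.2,8.4],"spin":0,"jaw":0.7},
])

```text
time: 4.25
tool_pos: [0.6087, 0.3376, 0.0596]
tool_rot: [3.139, 0.002, 2.4]
contact_force: [-0.6, 0.1, -0.2]
opening: 0.0876
grip_force: 0.0
```

>>> send_rows([
  {"translation":[0,0,0],"spin":0,"jaw":0.3},
  {"translation":[0,0,0],"spin":0,"jaw":0.3},
  {"translation":[0,0,0],"spin":0,"jaw":0.3},
  {"translation":[0,0,0],"spin":0,"jaw":0.3},
  {"translation":[0,0,0],"spin":0,"jaw":0.3},
], force=20)

```text
time: 4.75
tool_pos: [0.6072, 0.3377, 0.0572]
tool_rot: [-3.142, 0.0, 2.4]
contact_force: [-1.3, -1.5, 3.1]
opening: 0.0525
grip_force: 20.0
```

Run:
```python
from h import *
b=lambda o:(.3877-.0797*o,.2733+.9968*o)
z=.0545
plan((.6058,.3348,.20,137.5),(*b(.040),.22,94.6),(*b(.040),z+.01,94.6))
```

```text
t 4.75 at [0.6072 0.3377 0.0572] yaw 137.5 open 0.0525 grip 20.0 F [-1.3 -1.5  3.1]
 -> (0.6058, 0.3348, 0.2, 137.5) trans [-0.09, -0.31, -14.28] spin 0.0 rows 4 q6~ -19.0
 -> (0.38451199999999996, 0.313172, 0.22, 94.6) trans [14.85, -16.54, -2.0] spin 42.9 rows 6 q6~ 35.0
 -> (0.38451199999999996, 0.313172, 0.0645, 94.6) trans [0.0, -0.0, 15.55] spin -0.0 rows 4 q6~ 35.0
```

>>> send_rows([
  {"translation":[0,0,0],"spin":0,"jaw":0.3},
  {"translation":[0,0,0],"spin":0,"jaw":0.3},
  {"translation":[0,0,-0.5],"spin":0,"jaw":0.3},
  {"translation":[0,0,-1],"spin":0,"jaw":0.3},
  {"translation":[0,0,-1.5],"spin":0,"jaw":0.3},
])

```text
time: 5.25
tool_pos: [0.6072, 0.3379, 0.0718]
tool_rot: [-3.141, -0.0, 2.4]
contact_force: [1.0, -0.6, -0.5]
opening: 0.053
grip_force: 19.9
```

Run:
```python
from h import *
b=lambda o:(.3877-.0797*o,.2733+.9968*o)
plan((.6058,.3348,.20,137.5),(*b(.040),.22,94.6),(*b(.040),.0645,94.6))
i,P=shot("wrist"); save(i,"w3.png")
```

```text
t 5.25 at [0.6072 0.3379 0.0718] yaw 137.5 open 0.053 grip 19.9 F [ 1.  -0.6 -0.5]
 -> (0.6058, 0.3348, 0.2, 137.5) trans [-0.1, -0.32, -12.82] spin 0.0 rows 3 q6~ -19.0
 -> (0.38451199999999996, 0.313172, 0.22, 94.6) trans [14.85, -16.54, -2.0] spin 42.9 rows 6 q6~ 35.0
 -> (0.38451199999999996, 0.313172, 0.0645, 94.6) trans [0.0, -0.0, 15.55] spin -0.0 rows 4 q6~ 35.0
```

View pics/w3.png

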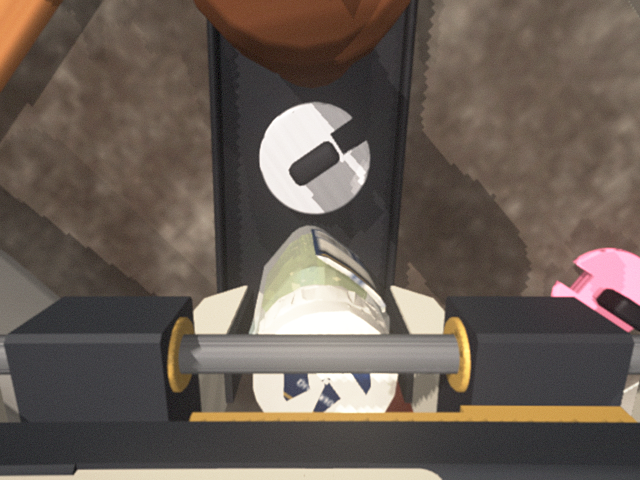

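>>> send_rows([
  {"translation":[0,0,-3],"spin":0,"jaw":0.3},
  {"translation":[0,0,-6],"spin":0,"jaw":0.3},
  {"translation":[0,0,-9],"spin":0,"jaw":0.3},
  {"translation":[0,0,-12],"spin":0,"jaw":0.3},
  {"translation":[0,0,-12.8],"spin":0,"jaw":0.3},
])

```text
time: 5.8
tool_pos: [0.6086, 0.3385, 0.204]
tool_rot: [3.135, 0.003, 2.4]
contact_force: [1.1, 0.4, -0.2]
opening: 0.0527
grip_force: 19.9
```

>>> send_rows([
  {"translation":[2.2,-2.4,0],"spin":8,"jaw":0.3},
  {"translation":[5.5,-6,0],"spin":16,"jaw":0.3},
  {"translation":[8.8,-9.8,0],"spin":24,"jaw":0.3},
  {"translation":[12,-13.6,0],"spin":32,"jaw":0.3},
  {"translation":[14.8,-16.8,0],"spin":40,"jaw":0.3},
])

```text
time: 6.3
tool_pos: [0.3815, 0.3129, 0.1985]
tool_rot: [-3.139, 0.001, 1.697]
contact_force: [-0.5, 1.1, -1.0]
opening: 0.0528
grip_force: 19.9
```

Run:
```python
from h import *
b=lambda o:(.3877-.0797*o,.2733+.9968*o)
plan((*b(.040),.0785,94.6))
```

```text
t 6.3 at [0.3815 0.3129 0.1985] yaw 97.2 open 0.0528 grip 19.9 F [-0.5  1.1 -1. ]
 -> (0.38451199999999996, 0.313172, 0.0785, 94.6) trans [0.0, 0.33, 12.0] spin 2.6 rows 3 q6~ 35.0
```

>>> send_rows([
  {"translation":[0,0.3,3.5],"spin":2.6,"jaw":0.3},
  {"translation":[0,0.3,7],"spin":2.6,"jaw":0.3},
  {"translation":[0,0.3,10],"spin":2.6,"jaw":0.3},
  {"translation":[0,0.3,12],"spin":2.6,"jaw":0.3},
  {"translation":[0,0.3,12],"spin":2.6,"jaw":0.3},
])

```text
time: 6.8
tool_pos: [0.3853, 0.3129, 0.0765]
tool_rot: [-3.135, 0.003, 1.657]
contact_force: [-0.2, 0.2, -1.9]
opening: 0.0526
grip_force: 19.9
```

>>> send_rows([
  {"translation":[0,0,0.3],"spin":0,"jaw":0.3},
  {"translation":[0,0,0.6],"spin":0,"jaw":0.3},
  {"translation":[0,0,0.8],"spin":0,"jaw":0.3},
  {"translation":[0,0,0.8],"spin":0,"jaw":0.3},
  {"translation":[0,0,0.8],"spin":0,"jaw":0.3},
])

```text
time: 7.3
tool_pos: [0.3878, 0.3143, 0.0721]
tool_rot: [3.141, -0.0, 1.657]
contact_force: [-0.5, 0.4, -1.1]
opening: 0.0527
grip_force: 19.9
```

Run:
```python
from h import *
plan((.3845,.3132,.0665,94.6))
```

```text
t 7.3 at [0.3878 0.3143 0.0721] yaw 94.9 open 0.0527 grip 19.9 F [-0.5  0.4 -1.1]
 -> (0.3845, 0.3132, 0.0665, 94.6) trans [-0.08, -0.34, 0.56] spin 0.3 rows 1 q6~ 35.0
```

>>> send_rows([
  {"translation":[-0.1,-0.3,0.2],"spin":0,"jaw":0.3},
  {"translation":[-0.1,-0.3,0.4],"spin":0,"jaw":0.3},
  {"translation":[-0.1,-0.3,0.5],"spin":0,"jaw":0.3},
  {"translation":[-0.1,-0.3,0.5],"spin":0,"jaw":0.3},
  {"translation":[-0.1,-0.3,0.5],"spin":0,"jaw":0.3},
])

```text
time: 7.8
tool_pos: [0.3847, 0.3129, 0.0666]
tool_rot: [-3.142, 0.0, 1.657]
contact_force: [-0.3, -0.2, -1.0]
opening: 0.0527
grip_force: 19.9
```

>>> send_rows([
  {"translation":[0,0,0.1],"spin":0,"jaw":0.3},
  {"translation":[0,0,0.1],"spin":0,"jaw":0.3},
  {"translation":[0,0,0.15],"spin":0,"jaw":0.3},
  {"translation":[0,0,0.15],"spin":0,"jaw":0.3},
  {"translation":[0,0,0.15],"spin":0,"jaw":0.3},
])

```text
time: 8.3
tool_pos: [0.3848, 0.3132, 0.0659]
tool_rot: [3.141, -0.0, 1.657]
contact_force: [-2.2, -0.3, 8.4]
opening: 0.0529
grip_force: 20.0
```

>>> send_rows([
  {"translation":[0,0,0],"spin":0,"jaw":0.65},
  {"translation":[0,0,0],"spin":0,"jaw":0.8},
  {"translation":[0,0,0],"spin":0,"jaw":0.95},
  {"translation":[0,0,0],"spin":0,"jaw":0.95},
  {"translation":[0,0,0],"spin":0,"jaw":0.95},
])

```text
time: 8.8
tool_pos: [0.3847, 0.3129, 0.065]
tool_rot: [-3.141, 0.0, 1.657]
contact_force: [-0.4, 0.0, 0.7]
opening: 0.0853
grip_force: 0.0
```

>>> send_rows([
  {"translation":[0,0,-3],"spin":0,"jaw":0.95},
  {"translation":[0,0,-7],"spin":0,"jaw":0.95},
  {"translation":[0,0,-11],"spin":0,"jaw":0.95},
  {"translation":[0,0,-15],"spin":0,"jaw":0.95},
  {"translation":[0,0,-17],"spin":0,"jaw":0.95},
])

```text
time: 9.3
tool_pos: [0.3856, 0.3135, 0.2388]
tool_rot: [3.137, -0.002, 1.657]
contact_force: [0.3, -0.3, -0.2]
opening: 0.0873
grip_force: 0.0
```

Run:
```python
from h import *
plan((.5201,.4134,.235,137.5),(.5201,.4134,.092,137.5))
```

```text
t 9.3 at [0.3856 0.3135 0.2388] yaw 94.9 open 0.0873 grip 0.0 F [ 0.3 -0.3 -0.2]
 -> (0.5201, 0.4134, 0.235, 137.5) trans [8.8, 14.25, 0.47] spin -42.6 rows 6 q6~ -9.0
 -> (0.5201, 0.4134, 0.092, 137.5) trans [0.0, -0.0, 14.3] spin -0.0 rows 4 q6~ -9.0
```

>>> send_rows([
  {"translation":[1.8,3,0],"spin":-8.5,"jaw":1},
  {"translation":[3.6,6,0],"spin":-17,"jaw":1},
  {"translation":[5.4,9,0.2],"spin":-25.5,"jaw":1},
  {"translation":[7.2,12,0.4],"spin":-34,"jaw":1},
  {"translation":[8.8,14.2,0.5],"spin":-42.5,"jaw":1},
])

```text
time: 9.8
tool_pos: [0.52, 0.4135, 0.2293]
tool_rot: [-3.141, 0.0, 2.404]
contact_force: [0.3, -0.6, 0.0]
opening: 0.0922
grip_force: 0.0
```

>>> send_rows([
  {"translation":[0,0,2],"spin":0,"jaw":1},
  {"translation":[0,0,4],"spin":0,"jaw":1},
  {"translation":[0,0,5.5],"spin":0,"jaw":1},
  {"translation":[0,0,5.5],"spin":0,"jaw":1},
  {"translation":[0,0,5.5],"spin":0,"jaw":1},
])

```text
time: 10.3
tool_pos: [0.5187, 0.4128, 0.1753]
tool_rot: [-3.141, -0.0, 2.399]
contact_force: [0.2, 1.1, 0.5]
opening: 0.0918
grip_force: 0.0
```

Run:
```python
from h import *
plan((.5201,.4134,.092,137.5))
i,P=shot("wrist");np.savez("pics/w4.npz",i=i,P=P); save(i,"w4.png")
print("mill",edgefit(P,.112,.128,(.520,.413),.029,.04))
plan((.5201,.4134,.092,137.5))
```

```text
t 10.3 at [0.5187 0.4128 0.1753] yaw 137.4 open 0.0918 grip 0.0 F [0.2 1.1 0.5]
 -> (0.5201, 0.4134, 0.092, 137.5) trans [-0.07, 0.14, 8.33] spin -0.1 rows 2 q6~ -9.0
mill (array([0.51933636, 0.41389184]), np.int64(68))
t 10.35 at [0.519  0.4131 0.1761] yaw 137.4 open 0.0915 grip 0.0 F [-0.6  0.8  1.3]
 -> (0.5201, 0.4134, 0.092, 137.5) trans [-0.06, 0.09, 8.41] spin -0.1 rows 2 q6~ -9.0
```

>>> send_rows([
  {"translation":[0,0.1,3],"spin":0,"jaw":1},
  {"translation":[0,0.1,6],"spin":0,"jaw":1},
  {"translation":[0,0.1,8.4],"spin":0,"jaw":1},
  {"translation":[0,0.1,8.4],"spin":0,"jaw":1},
  {"translation":[0,0.1,8.4],"spin":0,"jaw":1},
])

```text
time: 10.85
tool_pos: [0.5199, 0.4139, 0.0926]
tool_rot: [3.14, 0.001, 2.399]
contact_force: [0.6, -1.0, 0.8]
opening: 0.0921
grip_force: 0.0
```

>>> send_rows([
  {"translation":[0,0,0],"spin":0,"jaw":0.8},
  {"translation":[0,0,0],"spin":0,"jaw":0.4},
  {"translation":[0,0,0],"spin":0,"jaw":0.4},
  {"translation":[0,0,0],"spin":0,"jaw":0.4},
  {"translation":[0,0,0],"spin":0,"jaw":0.4},
], force=25)

```text
time: 11.35
tool_pos: [0.5193, 0.4136, 0.0915]
tool_rot: [3.141, 0.0, 2.399]
contact_force: [0.4, -1.0, 2.7]
opening: 0.0577
grip_force: 25.0
```

>>> send_rows([
  {"translation":[0,0,-1],"spin":0,"jaw":0.4},
  {"translation":[0,0,-3],"spin":0,"jaw":0.4},
  {"translation":[0,0,-5],"spin":0,"jaw":0.4},
  {"translation":[0,0,-7],"spin":0,"jaw":0.4},
  {"translation":[0,0,-7],"spin":0,"jaw":0.4},
])

```text
time: 11.85
tool_pos: [0.5206, 0.4145, 0.1648]
tool_rot: [3.136, 0.002, 2.399]
contact_force: [0.6, 0.5, -1.4]
opening: 0.0575
grip_force: 25.0
```

Run:
```python
from h import *
b=lambda o:(.3877-.0797*o,.2733+.9968*o)
plan((*b(-.035),.235,94.6),(*b(-.035),.11,94.6))
```

```text
t 11.85 at [0.5206 0.4145 0.1648] yaw 137.4 open 0.0575 grip 25.0 F [ 0.6  0.5 -1.4]
 -> (0.3904895, 0.23841199999999999, 0.235, 94.6) trans [-2.34, -21.73, -7.15] spin 42.8 rows 6 q6~ 27.0
 -> (0.3904895, 0.23841199999999999, 0.11, 94.6) trans [0.0, -0.0, 12.5] spin -0.0 rows 3 q6~ 27.0
```

>>> send_rows([
  {"translation":[0,-1,-2.5],"spin":3,"jaw":0.4},
  {"translation":[0,-2,-5],"spin":6,"jaw":0.4},
  {"translation":[0,-3,-7],"spin":9,"jaw":0.4},
  {"translation":[0,-3,-7],"spin":12,"jaw":0.4},
  {"translation":[0,-3,-7],"spin":15,"jaw":0.4},
])

```text
time: 12.35
tool_pos: [0.4988, 0.3912, 0.2312]
tool_rot: [3.141, 0.0, 2.135]
contact_force: [-0.1, -0.1, -2.6]
opening: 0.0576
grip_force: 25.0
```

Run:
```python
from h import *
b=lambda o:(.3877-.0797*o,.2733+.9968*o)
plan((*b(-.035),.235,94.6))
i,P=shot("top"); np.savez("pics/t2.npz",i=i,P=P)
print("jar",edgefit(P,.095,.12,(.386,.313),.0225,.03))
print("jar",edgefit(P,.095,.12,(.386,.313),.026,.035))
i,P=shot("wrist");np.savez("pics/w5.npz",i=i,P=P); save(i,"w5.png")
```

```text
t 12.35 at [0.4988 0.3912 0.2312] yaw 122.3 open 0.0576 grip 25.0 F [-0.1 -0.1 -2.6]
 -> (0.3904895, 0.23841199999999999, 0.235, 94.6) trans [-7.13, -17.32, -0.38] spin 27.7 rows 5 q6~ 27.0
jar (array([0.37966969, 0.31087919]), np.int64(63))
jar (array([0.386661 , 0.3105128]), np.int64(34))
```

View pics/w5.png

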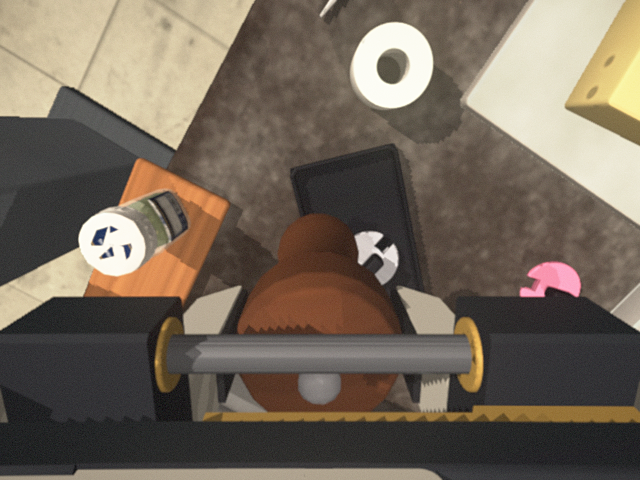

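>>> send_rows([
  {"translation":[-1.4,-3.5,0],"spin":5.5,"jaw":0.4},
  {"translation":[-2.8,-7,0],"spin":11,"jaw":0.4},
  {"translation":[-4.2,-10.5,0],"spin":16.5,"jaw":0.4},
  {"translation":[-5.7,-14,0],"spin":22,"jaw":0.4},
  {"translation":[-7.1,-17.3,0],"spin":27.7,"jaw":0.4},
])

```text
time: 12.95
tool_pos: [0.3896, 0.2374, 0.2304]
tool_rot: [-3.14, 0.001, 1.651]
contact_force: [-0.1, -0.8, -1.7]
opening: 0.0576
grip_force: 25.0
```

>>> send_rows([
  {"translation":[0,0,3],"spin":0,"jaw":0.4},
  {"translation":[0,0,6],"spin":0,"jaw":0.4},
  {"translation":[0,0,9],"spin":0,"jaw":0.4},
  {"translation":[0,0,11.5],"spin":0,"jaw":0.4},
  {"translation":[0,0,11.5],"spin":0,"jaw":0.4},
])

```text
time: 13.45
tool_pos: [0.3886, 0.2377, 0.1131]
tool_rot: [-3.134, 0.002, 1.655]
contact_force: [-0.3, 0.6, -1.1]
opening: 0.0574
grip_force: 25.0
```

Run:
```python
from h import *
b=lambda o:(.3877-.0797*o,.2733+.9968*o)
plan((*b(-.035),.1015,94.6))
```

```text
t 13.45 at [0.3886 0.2377 0.1131] yaw 94.8 open 0.0574 grip 25.0 F [-0.3  0.6 -1.1]
 -> (0.3904895, 0.23841199999999999, 0.1015, 94.6) trans [0.06, 0.2, 1.16] spin 0.2 rows 1 q6~ 27.0
```

>>> send_rows([
  {"translation":[0,0,0.4],"spin":0,"jaw":0.4},
  {"translation":[0,0,0.8],"spin":0,"jaw":0.4},
  {"translation":[0,0,1.1],"spin":0,"jaw":0.4},
  {"translation":[0,0,1.1],"spin":0,"jaw":0.4},
  {"translation":[0,0,1.1],"spin":0,"jaw":0.4},
])

```text
time: 13.95
tool_pos: [0.3913, 0.2389, 0.1056]
tool_rot: [3.141, -0.0, 1.653]
contact_force: [-0.3, -0.1, -0.7]
opening: 0.0578
grip_force: 25.0
```

>>> send_rows([
  {"translation":[0,0,0],"spin":0,"jaw":0.4},
  {"translation":[0,0,0.1],"spin":0,"jaw":0.4},
  {"translation":[0,0,0.1],"spin":0,"jaw":0.4},
  {"translation":[0,0,0.1],"spin":0,"jaw":0.4},
  {"translation":[0,0,0.1],"spin":0,"jaw":0.4},
])

```text
time: 14.45
tool_pos: [0.3911, 0.2387, 0.1042]
tool_rot: [3.142, 0.0, 1.653]
contact_force: [0.2, -0.1, -2.5]
opening: 0.0578
grip_force: 25.0
```

>>> send_rows([
  {"translation":[0,0,0.1],"spin":0,"jaw":0.4},
  {"translation":[0,0,0.2],"spin":0,"jaw":0.4},
  {"translation":[0,0,0.3],"spin":0,"jaw":0.4},
  {"translation":[0,0,0.35],"spin":0,"jaw":0.4},
  {"translation":[0,0,0.35],"spin":0,"jaw":0.4},
])

```text
time: 14.95
tool_pos: [0.391, 0.2387, 0.1006]
tool_rot: [-3.141, 0.0, 1.653]
contact_force: [-0.3, -0.7, -1.7]
opening: 0.0573
grip_force: 25.0
```

>>> send_rows([
  {"translation":[0,0,0.05],"spin":0,"jaw":0.4},
  {"translation":[0,0,0.1],"spin":0,"jaw":0.4},
  {"translation":[0,0,0.1],"spin":0,"jaw":0.4},
  {"translation":[0,0,0.1],"spin":0,"jaw":0.4},
  {"translation":[0,0,0.1],"spin":0,"jaw":0.4},
])

```text
time: 15.45
tool_pos: [0.3911, 0.2388, 0.1005]
tool_rot: [3.141, -0.0, 1.653]
contact_force: [-3.3, -0.9, 6.7]
opening: 0.0577
grip_force: 25.0
```

>>> send_rows([
  {"translation":[0,0,0],"spin":0,"jaw":0.75},
  {"translation":[0,0,0],"spin":0,"jaw":0.9},
  {"translation":[0,0,0],"spin":0,"jaw":1},
  {"translation":[0,0,0],"spin":0,"jaw":1},
  {"translation":[0,0,-0.5],"spin":0,"jaw":1},
])

```text
time: 15.95
tool_pos: [0.3907, 0.2386, 0.1043]
tool_rot: [-3.14, 0.001, 1.653]
contact_force: [0.5, 0.0, -0.8]
opening: 0.0903
grip_force: 0.0
```

>>> send_rows([
  {"translation":[0,0,-3],"spin":0,"jaw":1},
  {"translation":[0,0,-7],"spin":0,"jaw":1},
  {"translation":[0,0,-11],"spin":0,"jaw":1},
  {"translation":[0,0,-13],"spin":0,"jaw":1},
  {"translation":[0,0,-13],"spin":0,"jaw":1},
])

```text
time: 16.45
tool_pos: [0.3925, 0.2394, 0.238]
tool_rot: [3.135, -0.002, 1.653]
contact_force: [0.5, -0.7, -0.3]
opening: 0.0915
grip_force: 0.0
```

Run:
```python
from h import *
plan((.5644,.3751,.22,81))
i,P=shot("top"); np.savez("pics/t3.npz",i=i,P=P)
print("jar",edgefit(P,.095,.12,(.383,.311),.0225,.03))
```

```text
t 16.45 at [0.3925 0.2394 0.238 ] yaw 94.7 open 0.0915 grip 0.0 F [ 0.5 -0.7 -0.3]
 -> (0.5644, 0.3751, 0.22, 81) trans [12.1, 18.24, 1.95] spin 13.7 rows 5 q6~ 43.0Traceback (most recent call last):
  File "<stdin>", line 4, in <module>
  File "h.py", line 42, in edgefit
    return circ(E,c,r,tol)
  File "h.py", line 34, in circ
    d=np.hypot(*(Q[:,:2]-c).T); m=abs(d-r)<tol
                 ~^^^^^^
IndexError: too many indices for array: array is 1-dimensional, but 2 were indexed
```

>>> send_rows([
  {"translation":[2.4,3.7,0],"spin":3,"jaw":1},
  {"translation":[4.8,7.3,0],"spin":6,"jaw":1},
  {"translation":[7.3,11,0],"spin":9,"jaw":0.6},
  {"translation":[9.7,14.6,0.5],"spin":12,"jaw":0.4},
  {"translation":[12.1,18.2,1.5],"spin":13.7,"jaw":0.4},
])

```text
time: 17.0
tool_pos: [0.5634, 0.3753, 0.2181]
tool_rot: [-3.141, 0.001, 1.412]
contact_force: [0.3, 0.4, 0.3]
opening: 0.0725
grip_force: 0.0
```

>>> send_rows([
  {"translation":[0,0,2],"spin":0,"jaw":0.4},
  {"translation":[0,0,4],"spin":0,"jaw":0.4},
  {"translation":[0,0,5],"spin":0,"jaw":0.4},
  {"translation":[0,0,5],"spin":0,"jaw":0.4},
  {"translation":[0,0,5],"spin":0,"jaw":0.4},
])

```text
time: 17.5
tool_pos: [0.5625, 0.3743, 0.17]
tool_rot: [3.141, 0.0, 1.414]
contact_force: [-0.2, -0.1, 0.5]
opening: 0.0374
grip_force: 0.0
```

Run:
```python
from h import *
i,P=shot("top"); np.savez("pics/t3.npz",i=i,P=P)
print("jar",edgefit(P,.095,.12,(.383,.311),.0225,.03))
print("mill",edgefit(P,.12,.14,(.391,.238),.029,.04))
i,P=shot("wrist"); np.savez("pics/w6.npz",i=i,P=P); save(i,"w6.png")
print("lid",edgefit(P,.007,.018,(.563,.3745),.028,.034))
Q=P.reshape(-1,3)
s=Q[(Q[:,2]>.028)&(Q[:,2]<.045)&(np.hypot(Q[:,0]-.563,Q[:,1]-.3745)<.022)]
print("bar",len(s),s.mean(0).round(4),cv2.minAreaRect(s[:,:2].astype(np.float32)*1000))
plan((.5644,.3751,.0145,81))
```

```text
jar (array([0.37930513, 0.31184633]), np.int64(12))
mill (array([0.38840442, 0.23822977]), np.int64(69))
lid (array([0.56459922, 0.37521448]), np.int64(68))
bar 509 [0.5648 0.3766 0.0378] ((564.5386962890625, 375.5542907714844), (23.654844284057617, 10.845630645751953), 81.17267608642578)
t 17.6 at [0.5629 0.3745 0.1711] yaw 81.0 open 0.0371 grip 0.0 F [0.5 0.2 0.6]
 -> (0.5644, 0.3751, 0.0145, 81) trans [0.06, 0.11, 15.66] spin 0.0 rows 4 q6~ 43.0
```

View pics/w6.png

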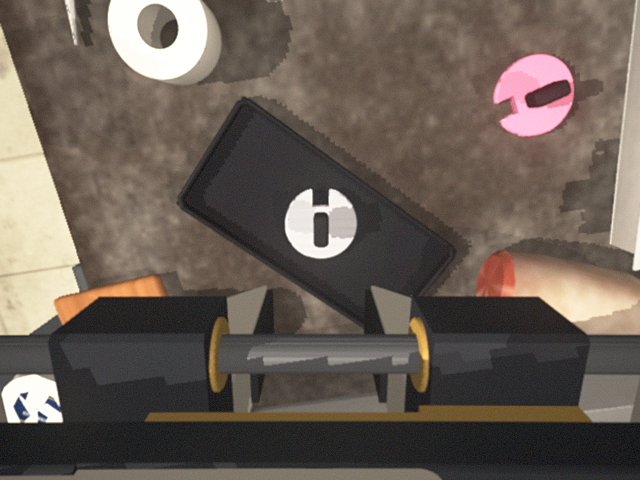

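>>> send_rows([
  {"translation":[0.1,0.1,4],"spin":0,"jaw":0.4},
  {"translation":[0.1,0.1,8],"spin":0,"jaw":0.4},
  {"translation":[0.1,0.1,11],"spin":0,"jaw":0.4},
  {"translation":[0.1,0.1,12],"spin":0,"jaw":0.4},
  {"translation":[0.1,0.1,12],"spin":0,"jaw":0.4},
])

```text
time: 18.1
tool_pos: [0.5634, 0.375, 0.0493]
tool_rot: [-3.141, 0.001, 1.414]
contact_force: [-0.0, 0.8, 0.2]
opening: 0.0367
grip_force: 0.0
```

Run:
```python
from h import *
plan((.5646,.3752,.0165,81))
d=np.load("pics/w6.npz"); i,P=d["i"],d["P"]
g=i.max(-1); m=((g<62)&(P[...,2]<.025)&(np.hypot(P[...,0]-.564,P[...,1]-.375)<.13)).astype(np.uint8)
m[320:]=0
m=cv2.morphologyEx(m,cv2.MORPH_OPEN,np.ones((3,3),np.uint8))
n,l,st,_=cv2.connectedComponentsWithStats(m); k=1+np.argmax(st[1:,4]); print(st[k])
T=P[l==k]; e=np.radians(-42.5); u=np.array([np.cos(e),np.sin(e)]); v=np.array([-u[1],u[0]])
def ext(e):
    u=np.array([np.cos(e),np.sin(e)]); v=np.array([-u[1],u[0]]); return [np.percentile(T[:,:2]@w,q) for w in (u,v) for q in (.3,99.7)]
for deg in (-44,-43.5,-43,-42.5,-42,-41.5,-41):
    x=ext(np.radians(deg)); a=np.radians(deg); c=(x[0]+x[1])/2*np.array([np.cos(a),np.sin(a)])+(x[2]+x[3])/2*np.array([-np.sin(a),np.cos(a)])
    print(deg,np.round([x[1]-x[0],x[3]-x[2]],4),c.round(4))
for px in ((242,100),(183,203),(453,248)): print(px,P[px[1],px[0]].round(4))
```

```text
t 18.1 at [0.5634 0.375  0.0493] yaw 81.0 open 0.0367 grip 0.0 F [-0.   0.8  0.2]
 -> (0.5646, 0.3752, 0.0165, 81) trans [0.04, 0.12, 3.28] spin 0.0 rows 1 q6~ 43.0
[  180    97   277   223 18273]
-44 [0.199  0.0955] [0.5634 0.3727]
-43.5 [0.1992 0.0957] [0.5637 0.3728]
-43 [0.1994 0.0965] [0.5639 0.3728]
-42.5 [0.1998 0.0976] [0.564  0.3728]
-42 [0.2002 0.0986] [0.5642 0.3728]
-41.5 [0.2005 0.0998] [0.5643 0.3729]
-41 [0.2008 0.1009] [0.5644 0.3729]
(242, 100) [0.5236 0.4728 0.0149]
(183, 203) [0.4648 0.4076 0.0153]
(453, 248) [0.6636 0.3401 0.014 ]
```

>>> send_rows([
  {"translation":[0,0.1,1],"spin":0,"jaw":0.4},
  {"translation":[0,0.1,2],"spin":0,"jaw":0.4},
  {"translation":[0,0.1,2.8],"spin":0,"jaw":0.4},
  {"translation":[0,0.1,3],"spin":0,"jaw":0.4},
  {"translation":[0,0.1,3],"spin":0,"jaw":0.4},
])

```text
time: 18.6
tool_pos: [0.5644, 0.3749, 0.0193]
tool_rot: [-3.141, 0.0, 1.414]
contact_force: [-0.0, 0.5, -0.2]
opening: 0.0365
grip_force: 0.0
```

>>> send_rows([
  {"translation":[0,0,0.1],"spin":0,"jaw":0.4},
  {"translation":[0,0,0.2],"spin":0,"jaw":0.4},
  {"translation":[0,0,0.2],"spin":0,"jaw":0.4},
  {"translation":[0,0,0.2],"spin":0,"jaw":0.4},
  {"translation":[0,0,0.2],"spin":0,"jaw":0.4},
])

```text
time: 19.1
tool_pos: [0.5646, 0.375, 0.0178]
tool_rot: [3.141, -0.0, 1.414]
contact_force: [-0.4, -0.2, 0.3]
opening: 0.0366
grip_force: 0.0
```

>>> send_rows([
  {"translation":[0,0,0.1],"spin":0,"jaw":0.4},
  {"translation":[0,0,0.2],"spin":0,"jaw":0.4},
  {"translation":[0,0,0.25],"spin":0,"jaw":0.4},
  {"translation":[0,0,0.25],"spin":0,"jaw":0.2},
  {"translation":[0,0,0.25],"spin":0,"jaw":0.05},
], force=20)

```text
time: 19.6
tool_pos: [0.5646, 0.375, 0.0151]
tool_rot: [-3.142, 0.0, 1.414]
contact_force: [0.2, -0.0, 0.3]
opening: 0.0252
grip_force: 0.0
```

>>> send_rows([
  {"translation":[0,0,0],"spin":0,"jaw":0.02},
  {"translation":[0,0,0],"spin":0,"jaw":0.02},
  {"translation":[0,0,0],"spin":0,"jaw":0.02},
  {"translation":[0,0,0],"spin":0,"jaw":0.02},
  {"translation":[0,0,0],"spin":0,"jaw":0.02},
], force=25)

```text
time: 20.1
tool_pos: [0.5646, 0.375, 0.0152]
tool_rot: [3.142, 0.0, 1.414]
contact_force: [1.1, 0.2, 0.2]
opening: 0.0112
grip_force: 25.0
```

Run:
```python
from h import *
plan((.5646,.375,.19,71),(.535,.28,.38,31),(.49,.10,.42,-9),(.455,-.09,.42,-39),(.447,-.27,.42,-62.5),(.4474,-.377,.27,-62.5))
```

```text
t 20.1 at [0.5646 0.375  0.0152] yaw 81.0 open 0.0112 grip 25.0 F [1.1 0.2 0.2]
 -> (0.5646, 0.375, 0.19, 71) trans [-0.0, 0.0, -17.48] spin 10.0 rows 4 q6~ 53.0
 -> (0.535, 0.28, 0.38, 31) trans [-9.95, 0.29, -19.0] spin 40 rows 5 q6~ 87.0
 -> (0.49, 0.1, 0.42, -9) trans [-13.13, 13.11, -4.0] spin 40 rows 5 q6~ 111.0
 -> (0.455, -0.09, 0.42, -39) trans [-0.48, 19.31, 0.0] spin 30 rows 5 q6~ 118.0
 -> (0.447, -0.27, 0.42, -62.5) trans [10.71, 14.49, 0.0] spin 23.5 rows 5 q6~ 121.0
 -> (0.4474, -0.377, 0.27, -62.5) trans [9.51, 4.91, 15.0] spin -0.0 rows 5 q6~ 112.0
```

>>> send_rows([
  {"translation":[0,0,-1],"spin":0,"jaw":0.02},
  {"translation":[0,0,-4],"spin":0,"jaw":0.02},
  {"translation":[0,0,-8],"spin":0,"jaw":0.02},
  {"translation":[0,0,-12.5],"spin":5,"jaw":0.02},
  {"translation":[0,0,-17.5],"spin":10,"jaw":0.02},
])

```text
time: 20.6
tool_pos: [0.5639, 0.3746, 0.1917]
tool_rot: [-3.14, 0.001, 1.236]
contact_force: [0.8, 0.9, -1.8]
opening: 0.0109
grip_force: 25.0
```

>>> send_rows([
  {"translation":[-1,0,-4.6],"spin":8,"jaw":0.02},
  {"translation":[-2.5,0,-9.2],"spin":16,"jaw":0.02},
  {"translation":[-4.5,0,-13.5],"spin":24,"jaw":0.02},
  {"translation":[-7,0.2,-17],"spin":32,"jaw":0.02},
  {"translation":[-10,0.3,-19.5],"spin":40,"jaw":0.02},
])

```text
time: 21.1
tool_pos: [0.5345, 0.279, 0.3887]
tool_rot: [3.141, -0.004, 0.537]
contact_force: [-0.2, -0.2, -0.9]
opening: 0.0106
grip_force: 25.0
```

>>> send_rows([
  {"translation":[-2.2,2.2,-2],"spin":8,"jaw":0.02},
  {"translation":[-5,5,-3],"spin":16,"jaw":0.02},
  {"translation":[-7.8,7.8,-4],"spin":24,"jaw":0.02},
  {"translation":[-10.5,10.5,-4],"spin":32,"jaw":0.02},
  {"translation":[-13.1,13.1,-4],"spin":40,"jaw":0.02},
])

```text
time: 21.6
tool_pos: [0.4891, 0.0983, 0.4263]
tool_rot: [-3.141, -0.002, -0.162]
contact_force: [0.4, -0.3, -1.2]
opening: 0.0109
grip_force: 25.0
```

>>> send_rows([
  {"translation":[0,4,0],"spin":6,"jaw":0.02},
  {"translation":[-0.2,8,0],"spin":12,"jaw":0.02},
  {"translation":[-0.3,12,0],"spin":18,"jaw":0.02},
  {"translation":[-0.4,16,0],"spin":24,"jaw":0.02},
  {"translation":[-0.5,19.3,0],"spin":30,"jaw":0.02},
])

```text
time: 22.1
tool_pos: [0.4541, -0.0918, 0.426]
tool_rot: [3.142, -0.001, -0.685]
contact_force: [0.2, 0.2, -1.6]
opening: 0.0107
grip_force: 25.0
```

Run:
```python
from h import *
plan((.447,-.27,.42,-62.5),(.4474,-.377,.22,-62.5))
```

```text
t 22.1 at [ 0.4541 -0.0918  0.426 ] yaw -39.3 open 0.0107 grip 25.0 F [ 0.2  0.2 -1.6]
 -> (0.447, -0.27, 0.42, -62.5) trans [10.73, 14.24, 0.61] spin 23.2 rows 4 q6~ 121.0
 -> (0.4474, -0.377, 0.22, -62.5) trans [9.51, 4.91, 20.0] spin -0.0 rows 6 q6~ 112.0
```

>>> send_rows([
  {"translation":[2.2,2.9,0],"spin":5,"jaw":0.02},
  {"translation":[4.4,5.8,0],"spin":10,"jaw":0.02},
  {"translation":[6.6,8.7,0],"spin":15,"jaw":0.02},
  {"translation":[8.8,11.6,0.4],"spin":20,"jaw":0.02},
  {"translation":[10.7,14.2,0.6],"spin":23.2,"jaw":0.02},
])

```text
time: 22.6
tool_pos: [0.4483, -0.2693, 0.4196]
tool_rot: [-3.142, -0.0, -1.089]
contact_force: [0.6, 0.1, -0.3]
opening: 0.0106
grip_force: 25.0
```

>>> send_rows([
  {"translation":[2,1,3.5],"spin":0,"jaw":0.02},
  {"translation":[4.5,2.2,7.5],"spin":0,"jaw":0.02},
  {"translation":[7,3.6,11.5],"spin":0,"jaw":0.02},
  {"translation":[9.5,4.9,15.5],"spin":0,"jaw":0.02},
  {"translation":[9.5,4.9,19],"spin":0,"jaw":0.02},
])

```text
time: 23.1
tool_pos: [0.449, -0.3775, 0.2272]
tool_rot: [3.141, -0.0, -1.088]
contact_force: [0.0, 1.2, -1.4]
opening: 0.0107
grip_force: 25.0
```

>>> send_rows([
  {"translation":[0,0,1],"spin":0,"jaw":0.02},
  {"translation":[0,0,2],"spin":0,"jaw":0.02},
  {"translation":[0,0,2],"spin":0,"jaw":0.02},
  {"translation":[0,0,2],"spin":0,"jaw":0.02},
  {"translation":[0,0,2],"spin":0,"jaw":0.02},
])

```text
time: 23.6
tool_pos: [0.4508, -0.375, 0.2112]
tool_rot: [-3.141, -0.003, -1.084]
contact_force: [-0.7, -0.4, -1.4]
opening: 0.0108
grip_force: 25.0
```

Run:
```python
from h import *
plan((.4474,-.377,.21,-62.5))
i,P=shot("wrist"); save(i,"w7.png"); np.savez("pics/w7.npz",i=i,P=P)
i,P=shot("side"); save(i[150:330,330:570],"s7.png")
```

```text
t 23.6 at [ 0.4508 -0.375   0.2112] yaw -62.1 open 0.0108 grip 25.0 F [-0.7 -0.4 -1.4]
 -> (0.4474, -0.377, 0.21, -62.5) trans [0.02, 0.39, 0.12] spin 0.4 rows 1 q6~ 112.0
```

View pics/w7.png

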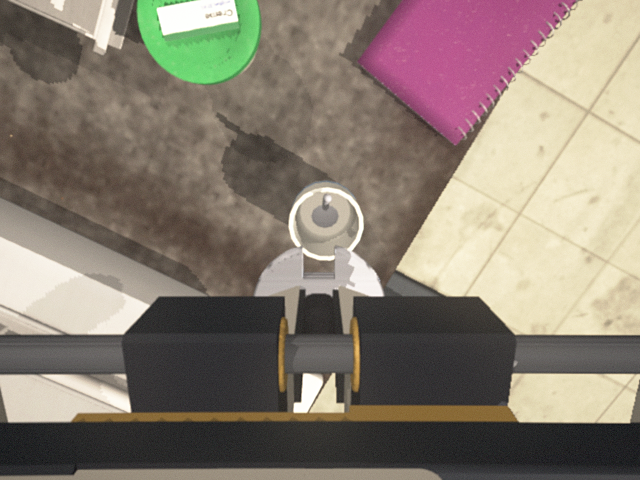

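Run:
```python
from h import *
d=np.load("pics/w7.npz"); i,P=d["i"],d["P"]
Q=P[160:275,275:380].reshape(-1,3); Q=Q[~np.isnan(Q[:,2])]
rim=Q[(Q[:,2]>.053)&(Q[:,2]<.064)]
c,n=circ(rim,(.4474,-.377),.0265); print("pot",c.round(4),n)
sp=Q[(Q[:,2]>.063)&(Q[:,2]<.1)]; v=sp[:,:2].mean(0)-c; print("spoon",len(sp),sp.mean(0).round(4),np.degrees(np.arctan2(v[1],v[0])).round(1),np.hypot(*v).round(4))
# lid: disc top points at z .2+
L=P[230:330,230:420].reshape(-1,3); L=L[(L[:,2]>.19)&(L[:,2]<.225)]
print("lid pts",len(L),L[:,2].mean())
s=monitor.observe(); T=R.from_euler('xyz',s["tool_rot"]).as_matrix(); p=np.array(s["tool_pos"])
l=(L-p)@T; print("tool frame z",np.percentile(l[:,2],[5,50,95]).round(4))
k=abs(l[:,2]-np.median(l[:,2]))<.002; l=l[k]
# outer edge
a=np.round(np.degrees(np.arctan2(l[:,1],l[:,0]))/3); E=np.array([l[a==q][np.argmax(np.hypot(l[a==q,0],l[a==q,1]))] for q in np.unique(a) if (a==q).sum()>3])
cc,n=circ(E,(0,0),.028,.004); print("lid centre tool",cc.round(4),n,len(E))
# notch: gap in ring r 20..26
r=np.hypot(l[:,0],l[:,1]); 
for lo,hi in((.018,.022),(.022,.026)):
    m=(r>lo)&(r<hi)&(l[:,0]>0); y=l[m,1]; print("notch y edges",y[y<0].max().round(4),y[y>0].min().round(4))
print("pot tool",(T.T@(np.array([*c,.058])-p)).round(4)); print("spoon tool",((sp-p)@T).mean(0).round(4))
print(s["tool_pos"],s["tool_rot"])
```

```text
pot [ 0.4472 -0.3779] 984
spoon 57 [ 0.4579 -0.3994  0.0847] -63.6 0.024
lid pts 4605 0.21061479283129964
tool frame z [-0.0114  0.0014  0.0039]
lid centre tool [-0.0013 -0.0007] 45 53
notch y edges -0.0073 0.0059
notch y edges -0.0072 0.0058
pot tool [0.0008 0.0044 0.1526]
spoon tool [0.0248 0.005  0.126 ]
[ 0.45050263 -0.37489652  0.21062281] [-3.14102995e+00 -2.38684347e-03 -1.08470157e+00]
```

Run:
```python
from h import *
plan((.4473,-.379,.12,-63))
```

```text
t 23.7 at [ 0.4505 -0.3749  0.2106] yaw -62.1 open 0.011 grip 25.0 F [-0.3 -0.3 -1.1]
 -> (0.4473, -0.379, 0.12, -63) trans [0.19, 0.48, 9.06] spin 0.9 rows 3 q6~ 113.0
```

>>> send_rows([
  {"translation":[0.2,0.4,2.5],"spin":0.9,"jaw":0.02},
  {"translation":[0.2,0.4,5],"spin":0.9,"jaw":0.02},
  {"translation":[0.2,0.4,7.5],"spin":0.9,"jaw":0.02},
  {"translation":[0.2,0.4,8.5],"spin":0.9,"jaw":0.02},
  {"translation":[0.2,0.4,8.5],"spin":0.9,"jaw":0.02},
])

```text
time: 24.2
tool_pos: [0.4471, -0.3779, 0.1234]
tool_rot: [3.141, 0.002, -1.101]
contact_force: [1.3, 0.6, -0.2]
opening: 0.0106
grip_force: 25.0
```

>>> send_rows([
  {"translation":[0,0,0.3],"spin":0,"jaw":0.02},
  {"translation":[0,0,0.3],"spin":0,"jaw":0.02},
  {"translation":[0,0,0.3],"spin":0,"jaw":0.02},
  {"translation":[0,0,0.3],"spin":0,"jaw":0.02},
  {"translation":[0,0,0.3],"spin":0,"jaw":0.02},
])

```text
time: 24.7
tool_pos: [0.4476, -0.3785, 0.1217]
tool_rot: [-3.141, -0.001, -1.101]
contact_force: [-0.0, 0.5, -0.8]
opening: 0.0106
grip_force: 25.0
```

Run:
```python
from h import *
plan((.4473,-.379,.0645,-63))
i,P=shot("wrist"); save(i[150:330,200:440],"w8.png")
cv2.imwrite("pics/w8.png",cv2.resize(i[150:330,200:440,::-1],(720,540),interpolation=3)); np.savez("pics/w8.npz",i=i,P=P)
```

```text
t 24.7 at [ 0.4476 -0.3785  0.1217] yaw -63.1 open 0.0106 grip 25.0 F [-0.   0.5 -0.8]
 -> (0.4473, -0.379, 0.0645, -63) trans [0.02, 0.05, 5.72] spin -0.1 rows 2 q6~ 113.0
```

View pics/w8.png

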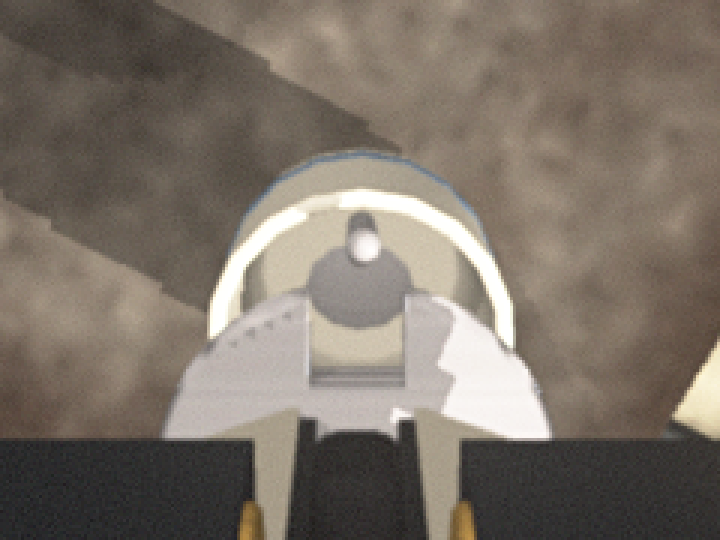

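>>> send_rows([
  {"translation":[0,0,1],"spin":0,"jaw":0.02},
  {"translation":[0,0,2],"spin":0,"jaw":0.02},
  {"translation":[0,0,3],"spin":0,"jaw":0.02},
  {"translation":[0,0,3.5],"spin":0,"jaw":0.02},
  {"translation":[0,0,3.5],"spin":0,"jaw":0.02},
])

```text
time: 25.25
tool_pos: [0.4469, -0.3778, 0.0848]
tool_rot: [3.141, 0.002, -1.101]
contact_force: [-0.7, 0.0, -1.1]
opening: 0.0107
grip_force: 25.0
```

>>> send_rows([
  {"translation":[0,0.05,0.5],"spin":0,"jaw":0.02},
  {"translation":[0,0.05,1],"spin":0,"jaw":0.02},
  {"translation":[0,0.05,1.3],"spin":0,"jaw":0.02},
  {"translation":[0,0.05,1.3],"spin":0,"jaw":0.02},
  {"translation":[0,0.05,1.3],"spin":0,"jaw":0.02},
])

```text
time: 25.75
tool_pos: [0.447, -0.3787, 0.0733]
tool_rot: [3.142, -0.0, -1.101]
contact_force: [-0.2, 0.5, -0.7]
opening: 0.0109
grip_force: 25.0
```

Run:
```python
from h import *
plan((.4473,-.379,.0645,-63))
i,P=shot("wrist"); cv2.imwrite("pics/w9.png",cv2.resize(i[150:330,200:440,::-1],(720,540),interpolation=3)); np.savez("pics/w9.npz",i=i,P=P)
```

```text
t 25.75 at [ 0.447  -0.3787  0.0733] yaw -63.1 open 0.0109 grip 25.0 F [-0.2  0.5 -0.7]
 -> (0.4473, -0.379, 0.0645, -63) trans [0.04, -0.01, 0.88] spin -0.1 rows 1 q6~ 113.0
```

View pics/w9.png

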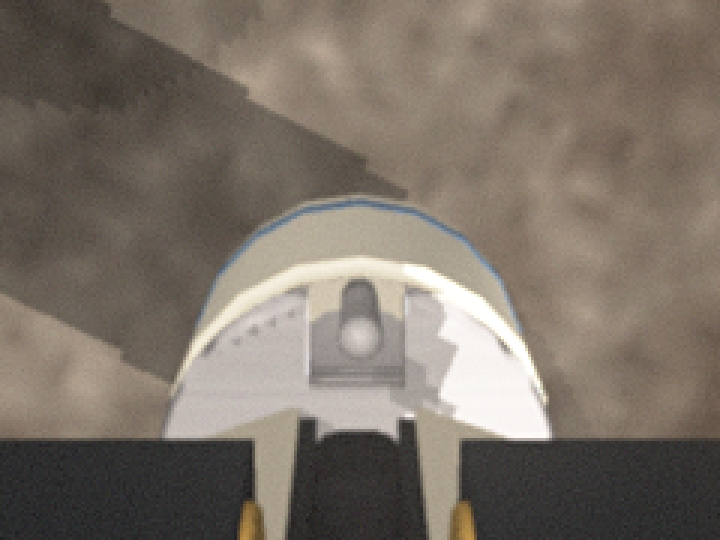

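>>> send_rows([
  {"translation":[0,0,0.2],"spin":0,"jaw":0.02},
  {"translation":[0,0,0.4],"spin":0,"jaw":0.02},
  {"translation":[0,0,0.6],"spin":0,"jaw":0.02},
  {"translation":[0,0,0.7],"spin":0,"jaw":0.02},
  {"translation":[0,0,0.7],"spin":0,"jaw":0.02},
])

```text
time: 26.3
tool_pos: [0.4469, -0.3785, 0.066]
tool_rot: [3.141, 0.0, -1.101]
contact_force: [0.3, -0.4, -1.4]
opening: 0.0108
grip_force: 25.0
```

>>> send_rows([
  {"translation":[0,0,0.05],"spin":0,"jaw":0.02},
  {"translation":[0,0,0.1],"spin":0,"jaw":0.02},
  {"translation":[0,0,0.15],"spin":0,"jaw":0.02},
  {"translation":[0,0,0.15],"spin":0,"jaw":0.02},
  {"translation":[0,0,0.15],"spin":0,"jaw":0.02},
])

```text
time: 26.8
tool_pos: [0.447, -0.3786, 0.0647]
tool_rot: [3.142, -0.0, -1.101]
contact_force: [-0.2, 0.8, -1.3]
opening: 0.0112
grip_force: 25.0
```

>>> send_rows([
  {"translation":[0,0,0.05],"spin":0,"jaw":0.02},
  {"translation":[0,0,0.1],"spin":0,"jaw":0.02},
  {"translation":[0,0,0.1],"spin":0,"jaw":0.02},
  {"translation":[0,0,0.1],"spin":0,"jaw":0.02},
  {"translation":[0,0,0.1],"spin":0,"jaw":0.02},
])

```text
time: 27.3
tool_pos: [0.4471, -0.3787, 0.0642]
tool_rot: [-3.141, -0.001, -1.101]
contact_force: [-0.8, 0.9, 5.1]
opening: 0.0107
grip_force: 25.0
```

>>> send_rows([
  {"translation":[0,0,0],"spin":0,"jaw":0.2},
  {"translation":[0,0,0],"spin":0,"jaw":0.35},
  {"translation":[0,0,0],"spin":0,"jaw":0.4},
  {"translation":[0,0,-0.3],"spin":0,"jaw":0.4},
  {"translation":[0,0,-1],"spin":0,"jaw":0.4},
])

```text
time: 27.8
tool_pos: [0.4467, -0.3783, 0.0734]
tool_rot: [3.141, 0.001, -1.101]
contact_force: [-0.8, -0.5, -0.3]
opening: 0.0364
grip_force: 0.0
```

>>> send_rows([
  {"translation":[0,0,-3],"spin":0,"jaw":0.4},
  {"translation":[0,0,-6],"spin":0,"jaw":0.6},
  {"translation":[0,0,-9],"spin":0,"jaw":1},
  {"translation":[0,0,-11],"spin":0,"jaw":1},
  {"translation":[0,0,-11],"spin":0,"jaw":1},
])

```text
time: 28.3
tool_pos: [0.4482, -0.3799, 0.1877]
tool_rot: [-3.14, -0.007, -1.101]
contact_force: [0.7, 0.3, 0.3]
opening: 0.0639
grip_force: 0.0
```

Run:
```python
from h import *
plan((.4473,-.3778,.15,-63))
i,P=shot("wrist"); save(i,"w10.png"); np.savez("pics/w10.npz",i=i,P=P)
P0=np.load("pics/top0.npz")["P"].reshape(-1,3)
ys=np.arange(-.50,-.20,.02); print("     ",ys.round(2))
for x in np.arange(.36,.66,.03):
    print(round(x,2),[int(1000*np.max(np.append(P0[(abs(P0[:,0]-x)<.015)&(abs(P0[:,1]-y)<.01)][:,2],0))) for y in ys])
Q=P.reshape(-1,3); Q=Q[(np.hypot(Q[:,0]-.447,Q[:,1]+.378)<.035)]
print("disc z",np.percentile(Q[(Q[:,2]>.055)&(Q[:,2]<.066)][:,2],[5,25,50,75,95]).round(4))
print("lid disc",edgefit(P,.0585,.065,(.447,-.378),.028,.034))
b=Q[(Q[:,2]>.078)]; print("bar+spoon",b.mean(0).round(4),b[:,2].max())
```

```text
t 28.3 at [ 0.4482 -0.3799  0.1877] yaw -63.1 open 0.0639 grip 0.0 F [0.7 0.3 0.3]
 -> (0.4473, -0.3778, 0.15, -63) trans [-0.26, -0.0, 3.77] spin -0.1 rows 1 q6~ 113.0
      [-0.5  -0.48 -0.46 -0.44 -0.42 -0.4  -0.38 -0.36 -0.34 -0.32 -0.3  -0.28
 -0.26 -0.24 -0.22]
0.36 [18, 5, 5, 3, 8, 7, 4, 5, 7, 7, 5, 9, 8, 17, 25]
0.39 [19, 22, 8, 5, 7, 7, 5, 7, 8, 6, 8, 8, 7, 22, 29]
0.42 [21, 20, 11, 9, 7, 62, 62, 60, 7, 8, 6, 7, 6, 6, 8]
0.45 [20, 17, 9, 10, 6, 86, 57, 60, 63, 8, 6, 6, 11, 56, 69]
0.48 [15, 4, 7, 9, 6, 55, 61, 62, 5, 8, 7, 7, 67, 76, 76]
0.51 [8, 6, 7, 8, 5, 8, 8, 7, 10, 8, 10, 11, 70, 74, 76]
0.54 [7, 67, 70, 66, 5, 7, 10, 5, 6, 8, 5, 6, 69, 75, 77]
0.57 [71, 70, 71, 69, 70, 6, 6, 8, 7, 7, 5, 9, 71, 75, 75]
0.6 [67, 71, 72, 73, 69, 9, 7, 7, 7, 8, 6, 6, 70, 79, 241]
0.63 [9, 69, 72, 66, 44, 6, 7, 7, 8, 6, 6, 7, 69, 71, 244]
0.66 [45, 45, 43, 48, 43, 42, 9, 5, 7, 201, 202, 191, 66, 70, 235]
disc z [0.0593 0.0616 0.0621 0.0626 0.0633]
lid disc (array([ 0.4469364 , -0.37725898]), np.int64(72))
bar+spoon [ 0.4568 -0.3995  0.2757] 0.30142484704869915
```

View pics/w10.png

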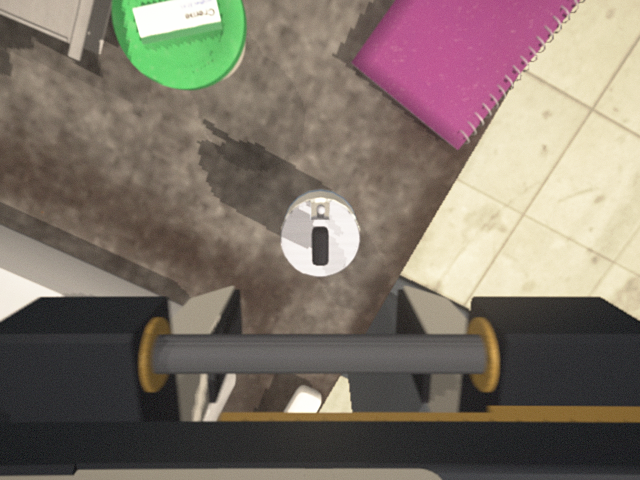

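>>> send_rows([
  {"translation":[-0.1,0,3],"spin":0,"jaw":1},
  {"translation":[-0.1,0,6],"spin":0,"jaw":1},
  {"translation":[-0.1,0,8],"spin":0,"jaw":1},
  {"translation":[-0.1,0,8],"spin":0,"jaw":1},
  {"translation":[-0.1,0,8],"spin":0,"jaw":1},
])

```text
time: 28.85
tool_pos: [0.4463, -0.3775, 0.1032]
tool_rot: [3.141, 0.002, -1.101]
contact_force: [0.1, -0.4, 0.3]
opening: 0.0918
grip_force: 0.0
```

Run:
```python
from h import *
plan((.447,-.3776,.028,-63))
```

```text
t 28.85 at [ 0.4463 -0.3775  0.1032] yaw -63.1 open 0.0918 grip 0.0 F [ 0.1 -0.4  0.3]
 -> (0.447, -0.3776, 0.028, -63) trans [0.05, -0.06, 7.52] spin -0.1 rows 2 q6~ 113.0
```

>>> send_rows([
  {"translation":[0,-0.05,2.5],"spin":0,"jaw":1},
  {"translation":[0,-0.05,5],"spin":0,"jaw":1},
  {"translation":[0,-0.05,6.5],"spin":0,"jaw":1},
  {"translation":[0,-0.05,7.4],"spin":0,"jaw":1},
  {"translation":[0,-0.05,7.4],"spin":0,"jaw":1},
])

```text
time: 29.35
tool_pos: [0.4469, -0.3775, 0.0296]
tool_rot: [3.141, 0.0, -1.101]
contact_force: [0.8, -0.5, 0.2]
opening: 0.0913
grip_force: 0.0
```

>>> send_rows([
  {"translation":[0,0,0],"spin":0,"jaw":1},
  {"translation":[0,0,0],"spin":0,"jaw":0.8},
  {"translation":[0,0,0],"spin":0,"jaw":0.7},
  {"translation":[0,0,0],"spin":0,"jaw":0.4},
  {"translation":[0,0,0],"spin":0,"jaw":0.4},
], force=35)

```text
time: 29.85
tool_pos: [0.4471, -0.3776, 0.0301]
tool_rot: [-3.141, -0.001, -1.101]
contact_force: [0.4, 0.1, -0.3]
opening: 0.0644
grip_force: 0.0
```

>>> send_rows([
  {"translation":[0,0,0],"spin":0,"jaw":0.4},
  {"translation":[0,0,0],"spin":0,"jaw":0.4},
  {"translation":[0,0,0],"spin":0,"jaw":0.4},
  {"translation":[0,0,0],"spin":0,"jaw":0.4},
  {"translation":[0,0,0],"spin":0,"jaw":0.4},
], force=40)

```text
time: 30.35
tool_pos: [0.4469, -0.3777, 0.0299]
tool_rot: [3.141, -0.0, -1.101]
contact_force: [-2.5, -0.7, 4.0]
opening: 0.0571
grip_force: 40.0
```

Run:
```python
from h import *
plan((.447,-.378,.19,-63),(.445,-.34,.36,-50),(.455,-.17,.44,-30),(.475,.02,.44,-10),(.52,.20,.44,10),(.564,.3735,.34,20),(.564,.3735,.14,20))
```

```text
t 30.35 at [ 0.4469 -0.3777  0.0299] yaw -63.1 open 0.0571 grip 40.0 F [-2.5 -0.7  4. ]
 -> (0.447, -0.378, 0.19, -63) trans [0.04, 0.01, -16.01] spin -0.1 rows 4 q6~ 113.0
 -> (0.445, -0.34, 0.36, -50) trans [-3.48, -1.55, -17.0] spin -13 rows 4 q6~ 103.0
 -> (0.455, -0.17, 0.44, -30) trans [-12.38, -11.69, -8.0] spin -20 rows 5 q6~ 100.0
 -> (0.475, 0.02, 0.44, -10) trans [-7.77, -17.45, -0.0] spin -20 rows 5 q6~ 102.0
 -> (0.52, 0.2, 0.44, 10) trans [1.31, -18.51, -0.0] spin -20 rows 5 q6~ 101.0
 -> (0.564, 0.3735, 0.34, 20) trans [7.35, -16.32, 10.0] spin -10 rows 5 q6~ 104.0
 -> (0.564, 0.3735, 0.14, 20) trans [0.0, -0.0, 20.0] spin 0 rows 5 q6~ 104.0
```

>>> send_rows([
  {"translation":[0,0,-0.6],"spin":0,"jaw":0.4},
  {"translation":[0,0,-3],"spin":0,"jaw":0.4},
  {"translation":[0,0,-7],"spin":0,"jaw":0.4},
  {"translation":[0,0,-11.5],"spin":0,"jaw":0.4},
  {"translation":[0,0,-16],"spin":0,"jaw":0.4},
])

```text
time: 30.85
tool_pos: [0.4466, -0.3766, 0.1905]
tool_rot: [3.141, 0.002, -1.101]
contact_force: [0.8, -0.9, -3.9]
opening: 0.057
grip_force: 40.0
```

>>> send_rows([
  {"translation":[-0.3,-0.2,-4.2],"spin":-2,"jaw":0.4},
  {"translation":[-0.8,-0.5,-8.2],"spin":-4,"jaw":0.4},
  {"translation":[-1.5,-0.8,-12],"spin":-7,"jaw":0.4},
  {"translation":[-2.3,-1.2,-15],"spin":-10,"jaw":0.4},
  {"translation":[-3.5,-1.6,-17.5],"spin":-13,"jaw":0.4},
])

```text
time: 31.35
tool_pos: [0.4455, -0.3386, 0.3661]
tool_rot: [-3.141, -0.0, -0.872]
contact_force: [0.6, -1.3, -4.5]
opening: 0.0571
grip_force: 40.0
```

>>> send_rows([
  {"translation":[-2,-2,-2.5],"spin":-4,"jaw":0.4},
  {"translation":[-4.4,-4.2,-4.5],"spin":-8,"jaw":0.4},
  {"translation":[-7,-6.6,-6.5],"spin":-12,"jaw":0.4},
  {"translation":[-9.7,-9.2,-8],"spin":-16,"jaw":0.4},
  {"translation":[-12.4,-11.7,-8],"spin":-20,"jaw":0.4},
])

```text
time: 31.85
tool_pos: [0.4558, -0.1673, 0.4464]
tool_rot: [-3.141, -0.003, -0.522]
contact_force: [0.5, 0.3, -3.8]
opening: 0.0571
grip_force: 40.0
```

>>> send_rows([
  {"translation":[-1.6,-3.5,0],"spin":-4,"jaw":0.4},
  {"translation":[-3.1,-7,0],"spin":-8,"jaw":0.4},
  {"translation":[-4.7,-10.5,0],"spin":-12,"jaw":0.4},
  {"translation":[-6.2,-14,0],"spin":-16,"jaw":0.4},
  {"translation":[-7.8,-17.5,0],"spin":-20,"jaw":0.4},
])

```text
time: 32.35
tool_pos: [0.4753, 0.0235, 0.4442]
tool_rot: [-3.141, 0.001, -0.173]
contact_force: [1.0, 0.3, -4.0]
opening: 0.057
grip_force: 40.0
```

>>> send_rows([
  {"translation":[0.3,-3.7,0],"spin":-4,"jaw":0.4},
  {"translation":[0.5,-7.4,0],"spin":-8,"jaw":0.4},
  {"translation":[0.8,-11.1,0],"spin":-12,"jaw":0.4},
  {"translation":[1.1,-14.8,0],"spin":-16,"jaw":0.4},
  {"translation":[1.3,-18.5,0],"spin":-20,"jaw":0.4},
])

```text
time: 32.85
tool_pos: [0.5207, 0.2034, 0.444]
tool_rot: [-3.141, 0.002, 0.177]
contact_force: [0.8, -0.5, -3.4]
opening: 0.0571
grip_force: 40.0
```

Run:
```python
from h import *
plan((.564,.3735,.34,20),(.564,.3735,.14,20))
```

```text
t 32.85 at [0.5207 0.2034 0.444 ] yaw 10.1 open 0.0571 grip 40.0 F [ 0.8 -0.5 -3.4]
 -> (0.564, 0.3735, 0.34, 20) trans [7.27, -15.99, 10.39] spin -9.9 rows 5 q6~ 104.0
 -> (0.564, 0.3735, 0.14, 20) trans [0.0, -0.0, 20.0] spin 0 rows 5 q6~ 104.0
```

>>> send_rows([
  {"translation":[1.5,-3.4,1],"spin":-2,"jaw":0.4},
  {"translation":[3,-6.8,3],"spin":-4,"jaw":0.4},
  {"translation":[4.5,-10.2,5.5],"spin":-6,"jaw":0.4},
  {"translation":[6,-13.4,8],"spin":-8,"jaw":0.4},
  {"translation":[7.3,-16,10.5],"spin":-10,"jaw":0.4},
])

```text
time: 33.35
tool_pos: [0.5647, 0.374, 0.3373]
tool_rot: [-3.141, 0.002, 0.351]
contact_force: [0.8, 0.4, -4.1]
opening: 0.0568
grip_force: 40.0
```

>>> send_rows([
  {"translation":[0,0,3.5],"spin":0,"jaw":0.4},
  {"translation":[0,0,8],"spin":0,"jaw":0.4},
  {"translation":[0,0,12.5],"spin":0,"jaw":0.4},
  {"translation":[0,0,17],"spin":0,"jaw":0.4},
  {"translation":[0,0,20],"spin":0,"jaw":0.4},
])

```text
time: 33.85
tool_pos: [0.5629, 0.371, 0.1348]
tool_rot: [3.141, 0.007, 0.348]
contact_force: [0.3, 0.8, -5.5]
opening: 0.0574
grip_force: 40.0
```

>>> send_rows([
  {"translation":[0,0,2],"spin":0,"jaw":0.4},
  {"translation":[0,0,4],"spin":0,"jaw":0.4},
  {"translation":[0,0,6],"spin":0,"jaw":0.4},
  {"translation":[0,0,7],"spin":0,"jaw":0.4},
  {"translation":[0,0,7],"spin":0,"jaw":0.4},
])

```text
time: 34.35
tool_pos: [0.5638, 0.3712, 0.0673]
tool_rot: [3.141, 0.005, 0.348]
contact_force: [-0.4, 0.4, -4.1]
opening: 0.0571
grip_force: 40.0
```

Run:
```python
from h import *
plan((.564,.3735,.033,20))
```

```text
t 34.35 at [0.5638 0.3712 0.0673] yaw 19.9 open 0.0571 grip 40.0 F [-0.4  0.4 -4.1]
 -> (0.564, 0.3735, 0.033, 20) trans [0.11, -0.21, 3.43] spin -0.1 rows 1 q6~ 104.0
```

>>> send_rows([
  {"translation":[0.05,-0.15,0.8],"spin":0,"jaw":0.4},
  {"translation":[0.05,-0.15,1.6],"spin":0,"jaw":0.4},
  {"translation":[0.05,-0.15,2.4],"spin":0,"jaw":0.4},
  {"translation":[0.05,-0.15,2.7],"spin":0,"jaw":0.4},
  {"translation":[0.05,-0.15,2.7],"spin":0,"jaw":0.4},
])

```text
time: 34.85
tool_pos: [0.5648, 0.3731, 0.042]
tool_rot: [3.141, 0.001, 0.348]
contact_force: [-0.2, -0.3, -4.9]
opening: 0.057
grip_force: 40.0
```

>>> send_rows([
  {"translation":[0,0,0.1],"spin":0,"jaw":0.4},
  {"translation":[0,0,0.2],"spin":0,"jaw":0.4},
  {"translation":[0,0,0.3],"spin":0,"jaw":0.4},
  {"translation":[0,0,0.3],"spin":0,"jaw":0.4},
  {"translation":[0,0,0.3],"spin":0,"jaw":0.4},
])

```text
time: 35.35
tool_pos: [0.5652, 0.3733, 0.0398]
tool_rot: [3.141, -0.0, 0.348]
contact_force: [-0.3, -0.3, -4.3]
opening: 0.0569
grip_force: 40.0
```

>>> send_rows([
  {"translation":[0,0,0.2],"spin":0,"jaw":0.4},
  {"translation":[0,0,0.4],"spin":0,"jaw":0.4},
  {"translation":[0,0,0.6],"spin":0,"jaw":0.4},
  {"translation":[0,0,0.6],"spin":0,"jaw":0.4},
  {"translation":[0,0,0.6],"spin":0,"jaw":0.4},
])

```text
time: 35.85
tool_pos: [0.5651, 0.3733, 0.0335]
tool_rot: [3.141, 0.0, 0.348]
contact_force: [-0.1, -0.3, -4.3]
opening: 0.0568
grip_force: 40.0
```

>>> send_rows([
  {"translation":[0,0,0.05],"spin":0,"jaw":0.4},
  {"translation":[0,0,0.1],"spin":0,"jaw":0.4},
  {"translation":[0,0,0.1],"spin":0,"jaw":0.4},
  {"translation":[0,0,0.1],"spin":0,"jaw":0.4},
  {"translation":[0,0,0.1],"spin":0,"jaw":0.4},
])

```text
time: 36.35
tool_pos: [0.5653, 0.3733, 0.033]
tool_rot: [3.142, -0.0, 0.348]
contact_force: [-0.2, 0.1, -1.0]
opening: 0.0573
grip_force: 40.0
```

>>> send_rows([
  {"translation":[0,0,0.05],"spin":0,"jaw":0.4},
  {"translation":[0,0,0.05],"spin":0,"jaw":0.4},
  {"translation":[0,0,0.05],"spin":0,"jaw":0.7},
  {"translation":[0,0,0.05],"spin":0,"jaw":0.85},
  {"translation":[0,0,0.05],"spin":0,"jaw":1},
])

```text
time: 36.85
tool_pos: [0.5653, 0.3734, 0.032]
tool_rot: [3.142, -0.0, 0.348]
contact_force: [-0.4, 0.6, 0.0]
opening: 0.0757
grip_force: 0.0
```

>>> send_rows([
  {"translation":[0,0,0],"spin":0,"jaw":1},
  {"translation":[0,0,-2],"spin":0,"jaw":1},
  {"translation":[0,0,-5],"spin":0,"jaw":1},
  {"translation":[0,0,-9],"spin":0,"jaw":1},
  {"translation":[0,0,-13],"spin":0,"jaw":1},
])

```text
time: 37.35
tool_pos: [0.5649, 0.3732, 0.163]
tool_rot: [3.141, 0.001, 0.348]
contact_force: [1.3, 1.0, 0.2]
opening: 0.092
grip_force: 0.0
```

>>> send_rows([
  {"translation":[0,0,-4],"spin":0,"jaw":1},
  {"translation":[0,0,-7],"spin":0,"jaw":1},
  {"translation":[0,0,-9],"spin":0,"jaw":1},
  {"translation":[0,0,-9],"spin":0,"jaw":1},
  {"translation":[0,0,-9],"spin":0,"jaw":1},
])

```text
time: 37.85
tool_pos: [0.565, 0.3733, 0.2513]
tool_rot: [3.141, 0.001, 0.348]
contact_force: [0.5, -0.9, -1.4]
opening: 0.0917
grip_force: 0.0
```

Run:
```python
from h import *
plan((.48,.30,.26,50),(.391,.2388,.26,94.6))
i,P=shot("wrist"); save(i,"w11.png"); np.savez("pics/w11.npz",i=i,P=P)
print("lid disc",edgefit(P,.060,.069,(.565,.3735),.028,.034))
Q=P.reshape(-1,3); Q=Q[(np.hypot(Q[:,0]-.565,Q[:,1]-.3735)<.028)]
print("disc z",np.percentile(Q[(Q[:,2]>.055)&(Q[:,2]<.07)][:,2],[5,25,50,75,95]).round(4))
```

```text
t 37.85 at [0.565  0.3733 0.2513] yaw 19.9 open 0.0917 grip 0.0 F [ 0.5 -0.9 -1.4]
 -> (0.48, 0.3, 0.26, 50) trans [-10.49, 3.99, -0.86] spin -30.1 rows 4 q6~ 72.0
 -> (0.391, 0.2388, 0.26, 94.6) trans [-10.41, -2.88, -0.0] spin -44.6 rows 6 q6~ 27.0
lid disc (array([0.56655512, 0.37503884]), np.int64(72))
disc z [0.0621 0.0644 0.0649 0.0655 0.0662]
```

View pics/w11.png

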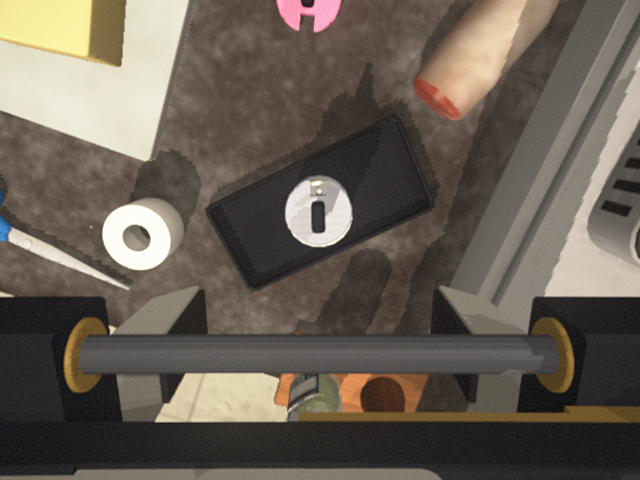

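Run:
```python
from h import *
P=np.load("pics/w11.npz")["P"]
C=np.array([np.nanmedian(P[v-1:v+2,u-1:u+2],(0,1)) for u,v in((212,213),(393,119),(431,205),(256,286))]); print(C.round(4)); print("tray centre",C.mean(0).round(4), (C[0]+C[2])[:2]/2,(C[1]+C[3])[:2]/2)
i,T=shot("top"); np.savez("pics/t4.npz",i=i,P=T)
print("jar",edgefit(T,.095,.12,(.383,.311),.0225,.032)); print("mill",edgefit(T,.12,.14,(.391,.238),.029,.04))
```

```text
[[0.5207 0.4684 0.0073]
 [0.6611 0.3382 0.0148]
 [0.6012 0.2738 0.0151]
 [0.4653 0.4052 0.0129]]
tray centre [0.5621 0.3714 0.0125] [0.56098846 0.3710865 ] [0.56319694 0.37168251]
jar (array([0.37928212, 0.31219044]), np.int64(18))
mill (array([0.38827309, 0.23820485]), np.int64(68))
```

>>> send_rows([
  {"translation":[-2.6,1,-1],"spin":-7.5,"jaw":1},
  {"translation":[-5.2,2,-1],"spin":-15,"jaw":1},
  {"translation":[-7.9,3,-1],"spin":-22.5,"jaw":1},
  {"translation":[-10.5,4,-1],"spin":-30,"jaw":1},
  {"translation":[-10.5,4,-1],"spin":-36,"jaw":1},
])

```text
time: 38.45
tool_pos: [0.4772, 0.298, 0.2609]
tool_rot: [-3.14, 0.004, 0.981]
contact_force: [-0.5, -0.8, 0.1]
opening: 0.0921
grip_force: 0.0
```

Run:
```python
from h import *
plan((.390,.2386,.24,94.6))
```

```text
t 38.45 at [0.4772 0.298  0.2609] yaw 56.2 open 0.0921 grip 0.0 F [-0.5 -0.8  0.1]
 -> (0.39, 0.2386, 0.24, 94.6) trans [-9.78, -3.94, 2.14] spin -38.4 rows 5 q6~ 27.0
```

>>> send_rows([
  {"translation":[-2,-0.8,0],"spin":-8,"jaw":1},
  {"translation":[-4,-1.6,0],"spin":-16,"jaw":1},
  {"translation":[-6,-2.4,0],"spin":-24,"jaw":1},
  {"translation":[-8,-3.2,0],"spin":-32,"jaw":1},
  {"translation":[-9.8,-3.9,0.5],"spin":-38.4,"jaw":1},
])

```text
time: 38.95
tool_pos: [0.3917, 0.2399, 0.2562]
tool_rot: [-3.14, 0.001, 1.652]
contact_force: [-0.5, -0.0, 0.2]
opening: 0.0916
grip_force: 0.0
```

>>> send_rows([
  {"translation":[0,0,2.5],"spin":0,"jaw":1},
  {"translation":[0,0,5],"spin":0,"jaw":1},
  {"translation":[0,0,7],"spin":0,"jaw":1},
  {"translation":[0,0,7],"spin":0,"jaw":1},
  {"translation":[0,0,7],"spin":0,"jaw":1},
])

```text
time: 39.45
tool_pos: [0.3926, 0.2405, 0.1867]
tool_rot: [-3.14, 0.001, 1.646]
contact_force: [-0.6, 0.7, 0.6]
opening: 0.0918
grip_force: 0.0
```

Run:
```python
from h import *
i,P=shot("wrist"); save(i,"w12.png"); np.savez("pics/w12.npz",i=i,P=P)
print("mill",edgefit(P,.12,.137,(.390,.2385),.029,.04))
plan((.390,.2386,.1005,94.6))
```

```text
mill (array([0.39076867, 0.23906077]), np.int64(68))
t 39.5 at [0.3931 0.2407 0.1875] yaw 94.3 open 0.0918 grip 0.0 F [ 0.1  0.3 -0.1]
 -> (0.39, 0.2386, 0.1005, 94.6) trans [-0.18, -0.32, 8.7] spin -0.3 rows 2 q6~ 27.0
```

>>> send_rows([
  {"translation":[-0.15,-0.2,2.5],"spin":0,"jaw":1},
  {"translation":[-0.15,-0.2,5],"spin":0,"jaw":1},
  {"translation":[-0.15,-0.2,7.5],"spin":0,"jaw":1},
  {"translation":[-0.15,-0.2,8.6],"spin":0,"jaw":1},
  {"translation":[-0.15,-0.2,8.6],"spin":0,"jaw":1},
])

```text
time: 40.0
tool_pos: [0.3907, 0.2388, 0.1007]
tool_rot: [-3.14, 0.001, 1.646]
contact_force: [-0.4, 0.4, -0.0]
opening: 0.0918
grip_force: 0.0
```

>>> send_rows([
  {"translation":[0,0,0],"spin":0,"jaw":0.8},
  {"translation":[0,0,0],"spin":0,"jaw":0.4},
  {"translation":[0,0,0],"spin":0,"jaw":0.4},
  {"translation":[0,0,0],"spin":0,"jaw":0.4},
  {"translation":[0,0,0],"spin":0,"jaw":0.4},
], force=25)

```text
time: 40.5
tool_pos: [0.3911, 0.239, 0.1016]
tool_rot: [3.141, -0.0, 1.646]
contact_force: [-0.7, 0.4, 3.7]
opening: 0.0575
grip_force: 25.0
```

Run:
```python
from h import *
plan((.391,.239,.25,105),(.5197,.4137,.25,137.5),(.5197,.4137,.11,137.5))
```

```text
t 40.5 at [0.3911 0.239  0.1016] yaw 94.3 open 0.0575 grip 25.0 F [-0.7  0.4  3.7]
 -> (0.391, 0.239, 0.25, 105) trans [0.0, -0.0, -14.84] spin -10.7 rows 4 q6~ 16.0
 -> (0.5197, 0.4137, 0.25, 137.5) trans [13.54, 16.95, 0.0] spin -32.5 rows 5 q6~ -9.0
 -> (0.5197, 0.4137, 0.11, 137.5) trans [0.0, -0.0, 14.0] spin -0.0 rows 4 q6~ -9.0
```

>>> send_rows([
  {"translation":[0,0,-1],"spin":0,"jaw":0.4},
  {"translation":[0,0,-4],"spin":-2,"jaw":0.4},
  {"translation":[0,0,-8],"spin":-5,"jaw":0.4},
  {"translation":[0,0,-12],"spin":-8,"jaw":0.4},
  {"translation":[0,0,-14.8],"spin":-10.7,"jaw":0.4},
])

```text
time: 41.0
tool_pos: [0.3912, 0.2391, 0.2524]
tool_rot: [3.139, -0.0, 1.835]
contact_force: [0.0, 0.4, -2.2]
opening: 0.058
grip_force: 25.0
```

>>> send_rows([
  {"translation":[2.5,3,0],"spin":-6.5,"jaw":0.4},
  {"translation":[5.3,6.6,0],"spin":-13,"jaw":0.4},
  {"translation":[8.1,10.1,0],"spin":-19.5,"jaw":0.4},
  {"translation":[10.9,13.6,0],"spin":-26,"jaw":0.4},
  {"translation":[13.5,17,0],"spin":-32.5,"jaw":0.4},
])

```text
time: 41.5
tool_pos: [0.5206, 0.4148, 0.2495]
tool_rot: [-3.141, -0.0, 2.405]
contact_force: [1.0, -0.1, -0.8]
opening: 0.0578
grip_force: 25.0
```

>>> send_rows([
  {"translation":[0,0,3],"spin":0,"jaw":0.4},
  {"translation":[0,0,6],"spin":0,"jaw":0.4},
  {"translation":[0,0,9],"spin":0,"jaw":0.4},
  {"translation":[0,0,12],"spin":0,"jaw":0.4},
  {"translation":[0,0,12],"spin":0,"jaw":0.4},
])

```text
time: 42.0
tool_pos: [0.5175, 0.4118, 0.1245]
tool_rot: [-3.132, -0.003, 2.4]
contact_force: [-0.4, -0.6, -2.0]
opening: 0.0575
grip_force: 25.0
```

Run:
```python
from h import *
plan((.5197,.4137,.0936,137.5))
```

```text
t 42.0 at [0.5175 0.4118 0.1245] yaw 137.5 open 0.0575 grip 25.0 F [-0.4 -0.6 -2. ]
 -> (0.5197, 0.4137, 0.0936, 137.5) trans [-0.04, 0.32, 3.09] spin 0.0 rows 1 q6~ -9.0
```

>>> send_rows([
  {"translation":[0,0,0.8],"spin":0,"jaw":0.4},
  {"translation":[0,0,1.6],"spin":0,"jaw":0.4},
  {"translation":[0,0,2.4],"spin":0,"jaw":0.4},
  {"translation":[0,0,2.4],"spin":0,"jaw":0.4},
  {"translation":[0,0,2.4],"spin":0,"jaw":0.4},
])

```text
time: 42.5
tool_pos: [0.5203, 0.4135, 0.1056]
tool_rot: [3.141, 0.0, 2.4]
contact_force: [-0.2, -0.1, -0.8]
opening: 0.0576
grip_force: 25.0
```

>>> send_rows([
  {"translation":[0,0,0.2],"spin":0,"jaw":0.4},
  {"translation":[0,0,0.4],"spin":0,"jaw":0.4},
  {"translation":[0,0,0.4],"spin":0,"jaw":0.4},
  {"translation":[0,0,0.4],"spin":0,"jaw":0.4},
  {"translation":[0,0,0.4],"spin":0,"jaw":0.4},
])

```text
time: 43.0
tool_pos: [0.5202, 0.4134, 0.1013]
tool_rot: [3.142, 0.0, 2.4]
contact_force: [-0.2, -0.8, -1.8]
opening: 0.0574
grip_force: 25.0
```

>>> send_rows([
  {"translation":[0,0,0.2],"spin":0,"jaw":0.4},
  {"translation":[0,0,0.4],"spin":0,"jaw":0.4},
  {"translation":[0,0,0.6],"spin":0,"jaw":0.4},
  {"translation":[0,0,0.75],"spin":0,"jaw":0.4},
  {"translation":[0,0,0.75],"spin":0,"jaw":0.4},
])

```text
time: 43.5
tool_pos: [0.52, 0.4133, 0.0933]
tool_rot: [-3.141, -0.0, 2.4]
contact_force: [-1.0, -0.5, -1.4]
opening: 0.0573
grip_force: 25.0
```

>>> send_rows([
  {"translation":[0,0,0.05],"spin":0,"jaw":0.4},
  {"translation":[0,0,0.1],"spin":0,"jaw":0.4},
  {"translation":[0,0,0.1],"spin":0,"jaw":0.4},
  {"translation":[0,0,0.1],"spin":0,"jaw":0.4},
  {"translation":[0,0,0.1],"spin":0,"jaw":0.4},
])

```text
time: 44.0
tool_pos: [0.5202, 0.4134, 0.0927]
tool_rot: [3.142, 0.0, 2.4]
contact_force: [-0.4, 0.4, -1.2]
opening: 0.0577
grip_force: 25.0
```

Just above contact; lower 1 mm more, then release.

>>> send_rows([
  {"translation":[0,0,0.05],"spin":0,"jaw":0.4},
  {"translation":[0,0,0.1],"spin":0,"jaw":0.4},
  {"translation":[0,0,0.1],"spin":0,"jaw":0.4},
  {"translation":[0,0,0.1],"spin":0,"jaw":0.4},
  {"translation":[0,0,0.1],"spin":0,"jaw":0.4},
])

```text
time: 44.5
tool_pos: [0.5203, 0.4134, 0.0926]
tool_rot: [3.141, 0.0, 2.4]
contact_force: [-2.1, -1.4, 5.1]
opening: 0.0574
grip_force: 25.0
```

>>> send_rows([
  {"translation":[0,0,0],"spin":0,"jaw":0.75},
  {"translation":[0,0,0],"spin":0,"jaw":0.9},
  {"translation":[0,0,0],"spin":0,"jaw":1},
  {"translation":[0,0,0],"spin":0,"jaw":1},
  {"translation":[0,0,-0.5],"spin":0,"jaw":1},
])

```text
time: 45.0
tool_pos: [0.5197, 0.4132, 0.0959]
tool_rot: [-3.14, -0.0, 2.4]
contact_force: [-0.2, -0.4, 0.1]
opening: 0.0901
grip_force: 0.0
```

>>> send_rows([
  {"translation":[0,0,-3],"spin":0,"jaw":1},
  {"translation":[0,0,-7],"spin":0,"jaw":1},
  {"translation":[0,0,-11],"spin":0,"jaw":1},
  {"translation":[0,0,-14],"spin":0,"jaw":1},
  {"translation":[0,0,-14],"spin":0,"jaw":1},
])

```text
time: 45.5
tool_pos: [0.5219, 0.4146, 0.2429]
tool_rot: [3.132, 0.003, 2.4]
contact_force: [0.9, 0.6, 1.2]
opening: 0.0923
grip_force: 0.0
```

Run:
```python
from h import *
plan((.382,.312,.235,94.6))
```

```text
t 45.5 at [0.5219 0.4146 0.2429] yaw 137.5 open 0.0923 grip 0.0 F [0.9 0.6 1.2]
 -> (0.382, 0.312, 0.235, 94.6) trans [3.39, -17.02, 0.61] spin 42.9 rows 6 q6~ 35.0
```

>>> send_rows([
  {"translation":[0.7,-3.4,0],"spin":8.5,"jaw":1},
  {"translation":[1.4,-6.8,0],"spin":17,"jaw":1},
  {"translation":[2,-10.2,0],"spin":25.5,"jaw":1},
  {"translation":[2.7,-13.6,0],"spin":34,"jaw":1},
  {"translation":[3.4,-17,0.5],"spin":42.5,"jaw":1},
])

```text
time: 46.0
tool_pos: [0.379, 0.3101, 0.2315]
tool_rot: [3.141, -0.0, 1.652]
contact_force: [0.8, -0.0, -0.1]
opening: 0.0916
grip_force: 0.0
```

>>> send_rows([
  {"translation":[0,0,3],"spin":0,"jaw":1},
  {"translation":[0,0,6],"spin":0,"jaw":1},
  {"translation":[0,0,9],"spin":0,"jaw":1},
  {"translation":[0,0,9],"spin":0,"jaw":1},
  {"translation":[0,0,9],"spin":0,"jaw":1},
])

```text
time: 46.5
tool_pos: [0.3802, 0.3109, 0.1418]
tool_rot: [-3.141, 0.001, 1.659]
contact_force: [-0.0, 0.4, 0.6]
opening: 0.092
grip_force: 0.0
```

Run:
```python
from h import *
i,P=shot("wrist"); save(i,"w13.png"); np.savez("pics/w13.npz",i=i,P=P)
print("jar",edgefit(P,.095,.12,(.383,.312),.0225,.032),edgefit(P,.095,.12,(.383,.312),.0235,.032))
plan((.384,.312,.066,94.6))
```

```text
jar (array([0.38145897, 0.31192499]), np.int64(72)) (array([0.38141193, 0.31189726]), np.int64(72))
t 46.55 at [0.3808 0.3113 0.1426] yaw 95.0 open 0.0919 grip 0.0 F [ 1.  -0.2  0.3]
 -> (0.384, 0.312, 0.066, 94.6) trans [0.04, 0.31, 7.66] spin 0.4 rows 2 q6~ 34.0
```

View pics/w13.png

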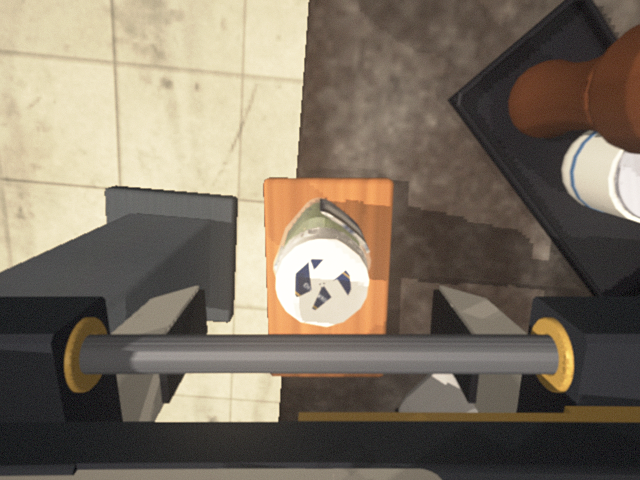

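>>> send_rows([
  {"translation":[0,0.3,2.5],"spin":0,"jaw":1},
  {"translation":[0,0.3,5],"spin":0,"jaw":1},
  {"translation":[0,0.3,7],"spin":0,"jaw":1},
  {"translation":[0,0.3,7.6],"spin":0,"jaw":1},
  {"translation":[0,0.3,7.6],"spin":0,"jaw":1},
])

```text
time: 47.05
tool_pos: [0.3837, 0.3115, 0.0663]
tool_rot: [3.141, -0.0, 1.659]
contact_force: [-0.4, -0.4, -0.5]
opening: 0.0919
grip_force: 0.0
```

>>> send_rows([
  {"translation":[0,0,0],"spin":0,"jaw":0.75},
  {"translation":[0,0,0],"spin":0,"jaw":0.6},
  {"translation":[0,0,0],"spin":0,"jaw":0.3},
  {"translation":[0,0,0],"spin":0,"jaw":0.3},
  {"translation":[0,0,0],"spin":0,"jaw":0.3},
], force=20)

```text
time: 47.55
tool_pos: [0.3834, 0.3113, 0.066]
tool_rot: [3.141, -0.0, 1.659]
contact_force: [-0.4, 0.0, -0.0]
opening: 0.0563
grip_force: 0.5
```

>>> send_rows([
  {"translation":[0,0,0],"spin":0,"jaw":0.3},
  {"translation":[0,0,0],"spin":0,"jaw":0.3},
  {"translation":[0,0,0],"spin":0,"jaw":0.3},
  {"translation":[0,0,0],"spin":0,"jaw":0.3},
  {"translation":[0,0,0],"spin":0,"jaw":0.3},
])

```text
time: 48.05
tool_pos: [0.3832, 0.3112, 0.0658]
tool_rot: [-3.141, 0.0, 1.659]
contact_force: [-1.9, -0.2, 4.6]
opening: 0.0528
grip_force: 20.0
```

Run:
```python
from h import *
plan((.384,.312,.24,94.6),(.45,.31,.24,105),(.6072,.3372,.24,137.5),(.6072,.3372,.08,137.5))
```

```text
t 48.05 at [0.3832 0.3112 0.0658] yaw 95.0 open 0.0528 grip 20.0 F [-1.9 -0.2  4.6]
 -> (0.384, 0.312, 0.24, 94.6) trans [0.07, 0.08, -17.42] spin 0.4 rows 4 q6~ 34.0
 -> (0.45, 0.31, 0.24, 105) trans [-0.73, 6.56, 0.0] spin -10.4 rows 2 q6~ 20.0
 -> (0.6072, 0.3372, 0.24, 137.5) trans [-1.44, 15.89, 0.0] spin -32.5 rows 4 q6~ -18.0
 -> (0.6072, 0.3372, 0.08, 137.5) trans [0.0, -0.0, 16.0] spin -0.0 rows 4 q6~ -18.0
```

>>> send_rows([
  {"translation":[0,0,-1],"spin":0,"jaw":0.3},
  {"translation":[0,0,-4.5],"spin":0,"jaw":0.3},
  {"translation":[0,0,-9],"spin":0,"jaw":0.3},
  {"translation":[0,0,-13.5],"spin":0,"jaw":0.3},
  {"translation":[0,0,-17.4],"spin":0,"jaw":0.3},
])

```text
time: 48.55
tool_pos: [0.3834, 0.3112, 0.2425]
tool_rot: [3.14, -0.001, 1.659]
contact_force: [0.9, 0.5, -1.3]
opening: 0.0525
grip_force: 20.0
```

Run:
```python
from h import *
plan((.47,.318,.24,117),(.6095,.3345,.22,137.5),(.6095,.3345,.08,137.5))
i,T=shot("top"); Q=T.reshape(-1,3)
print("mill",edgefit(T,.112,.128,(.52,.4134),.029,.04)); print("lid",edgefit(T,.058,.070,(.566,.3745),.028,.033))
```

```text
t 48.55 at [0.3834 0.3112 0.2425] yaw 95.0 open 0.0525 grip 20.0 F [ 0.9  0.5 -1.3]
 -> (0.47, 0.318, 0.24, 117) trans [-0.08, 8.68, 0.27] spin -22.0 rows 3 q6~ 7.0
 -> (0.6095, 0.3345, 0.22, 137.5) trans [-4.86, 13.18, 2.0] spin -20.5 rows 4 q6~ -19.0
 -> (0.6095, 0.3345, 0.08, 137.5) trans [0.0, -0.0, 14.0] spin -0.0 rows 4 q6~ -19.0
mill (array([0.5171643 , 0.41159534]), np.int64(27))
lid (array([0.56484537, 0.37491351]), np.int64(58))
```

>>> send_rows([
  {"translation":[0,1.5,0],"spin":-4.4,"jaw":0.3},
  {"translation":[0,3.3,0],"spin":-8.8,"jaw":0.3},
  {"translation":[0,5.1,0],"spin":-13.2,"jaw":0.3},
  {"translation":[-0.1,6.9,0],"spin":-17.6,"jaw":0.3},
  {"translation":[-0.1,8.7,0],"spin":-22,"jaw":0.3},
])

```text
time: 49.1
tool_pos: [0.4708, 0.3177, 0.2397]
tool_rot: [-3.142, 0.0, 2.046]
contact_force: [0.3, 0.3, -0.7]
opening: 0.0525
grip_force: 20.0
```

>>> send_rows([
  {"translation":[-1,2.6,0],"spin":-4,"jaw":0.3},
  {"translation":[-2,5.3,0],"spin":-8,"jaw":0.3},
  {"translation":[-3,8,0.5],"spin":-12,"jaw":0.3},
  {"translation":[-4,10.7,1],"spin":-16,"jaw":0.3},
  {"translation":[-4.9,13.2,2],"spin":-20.5,"jaw":0.3},
])

```text
time: 49.6
tool_pos: [0.6114, 0.3342, 0.2199]
tool_rot: [3.141, 0.001, 2.403]
contact_force: [0.6, 0.6, -0.6]
opening: 0.0527
grip_force: 20.0
```

>>> send_rows([
  {"translation":[0,0,2],"spin":0,"jaw":0.3},
  {"translation":[0,0,4],"spin":0,"jaw":0.3},
  {"translation":[0,0,5],"spin":0,"jaw":0.3},
  {"translation":[0,0,5],"spin":0,"jaw":0.3},
  {"translation":[0,0,5],"spin":0,"jaw":0.3},
])

```text
time: 50.1
tool_pos: [0.6101, 0.3344, 0.1706]
tool_rot: [3.141, 0.001, 2.4]
contact_force: [-0.1, -0.5, 0.6]
opening: 0.0528
grip_force: 20.0
```

Run:
```python
from h import *
i,P=shot("wrist"); save(i,"w14.png"); np.savez("pics/w14.npz",i=i,P=P)
print("lid",edgefit(P,.060,.069,(.5655,.3745),.028,.034)); print("mill",edgefit(P,.112,.128,(.52,.4134),.029,.04))
plan((.6095,.3345,.0575,137.5))
```

```text
lid (array([0.5662169 , 0.37481065]), np.int64(70))
mill (array([0.52088386, 0.41285566]), np.int64(41))
t 50.15 at [0.6104 0.3345 0.1711] yaw 137.5 open 0.0525 grip 20.0 F [ 0.1 -0.5 -0.9]
 -> (0.6095, 0.3345, 0.0575, 137.5) trans [0.08, -0.08, 11.36] spin 0.0 rows 3 q6~ -19.0
```

>>> send_rows([
  {"translation":[0,0,2.5],"spin":0,"jaw":0.3},
  {"translation":[0,0,5],"spin":0,"jaw":0.3},
  {"translation":[0,0,7.5],"spin":0,"jaw":0.3},
  {"translation":[0,0,9.5],"spin":0,"jaw":0.3},
  {"translation":[0,0,9.5],"spin":0,"jaw":0.3},
])

```text
time: 50.65
tool_pos: [0.6086, 0.3337, 0.0727]
tool_rot: [-3.138, -0.002, 2.4]
contact_force: [-1.0, 0.4, -0.9]
opening: 0.0525
grip_force: 20.0
```

>>> send_rows([
  {"translation":[0,0,0.2],"spin":0,"jaw":0.3},
  {"translation":[0,0,0.4],"spin":0,"jaw":0.3},
  {"translation":[0,0,0.6],"spin":0,"jaw":0.3},
  {"translation":[0,0,0.8],"spin":0,"jaw":0.3},
  {"translation":[0,0,0.8],"spin":0,"jaw":0.3},
])

```text
time: 51.15
tool_pos: [0.6099, 0.3342, 0.0668]
tool_rot: [3.142, 0.0, 2.4]
contact_force: [-0.2, -0.2, -1.2]
opening: 0.0527
grip_force: 20.0
```

>>> send_rows([
  {"translation":[0,0,0.1],"spin":0,"jaw":0.3},
  {"translation":[0,0,0.2],"spin":0,"jaw":0.3},
  {"translation":[0,0,0.2],"spin":0,"jaw":0.3},
  {"translation":[0,0,0.2],"spin":0,"jaw":0.3},
  {"translation":[0,0,0.2],"spin":0,"jaw":0.3},
])

```text
time: 51.65
tool_pos: [0.6099, 0.3342, 0.0647]
tool_rot: [-3.142, 0.0, 2.4]
contact_force: [0.4, 0.8, -1.6]
opening: 0.0525
grip_force: 20.0
```

>>> send_rows([
  {"translation":[0,0,0.2],"spin":0,"jaw":0.3},
  {"translation":[0,0,0.4],"spin":0,"jaw":0.3},
  {"translation":[0,0,0.6],"spin":0,"jaw":0.3},
  {"translation":[0,0,0.7],"spin":0,"jaw":0.3},
  {"translation":[0,0,0.7],"spin":0,"jaw":0.3},
])

```text
time: 52.15
tool_pos: [0.6097, 0.3341, 0.0573]
tool_rot: [-3.141, -0.0, 2.4]
contact_force: [0.0, 0.5, -1.5]
opening: 0.0527
grip_force: 20.0
```

>>> send_rows([
  {"translation":[0,0,0.05],"spin":0,"jaw":0.3},
  {"translation":[0,0,0.1],"spin":0,"jaw":0.3},
  {"translation":[0,0,0.1],"spin":0,"jaw":0.3},
  {"translation":[0,0,0.1],"spin":0,"jaw":0.3},
  {"translation":[0,0,0.1],"spin":0,"jaw":0.3},
])

```text
time: 52.65
tool_pos: [0.61, 0.3342, 0.0569]
tool_rot: [3.141, 0.0, 2.4]
contact_force: [-0.9, -0.4, 0.8]
opening: 0.0528
grip_force: 20.0
```

>>> send_rows([
  {"translation":[0,0,0.05],"spin":0,"jaw":0.3},
  {"translation":[0,0,0.05],"spin":0,"jaw":0.3},
  {"translation":[0,0,0.05],"spin":0,"jaw":0.65},
  {"translation":[0,0,0.05],"spin":0,"jaw":0.8},
  {"translation":[0,0,0.05],"spin":0,"jaw":0.95},
])

```text
time: 53.15
tool_pos: [0.6097, 0.3342, 0.0557]
tool_rot: [-3.141, -0.0, 2.4]
contact_force: [-0.6, 0.3, 0.5]
opening: 0.0712
grip_force: 0.0
```

>>> send_rows([
  {"translation":[0,0,0],"spin":0,"jaw":0.95},
  {"translation":[0,0,-2],"spin":0,"jaw":0.95},
  {"translation":[0,0,-6],"spin":0,"jaw":0.95},
  {"translation":[0,0,-10],"spin":0,"jaw":0.95},
  {"translation":[0,0,-14],"spin":0,"jaw":0.95},
])

```text
time: 53.65
tool_pos: [0.6097, 0.3342, 0.1975]
tool_rot: [-3.141, -0.0, 2.4]
contact_force: [0.9, 0.8, -0.7]
opening: 0.0873
grip_force: 0.0
```

>>> send_rows([
  {"translation":[0,0,-3],"spin":0,"jaw":0.95},
  {"translation":[0,0,-6],"spin":0,"jaw":0.95},
  {"translation":[0,0,-6],"spin":0,"jaw":0.95},
  {"translation":[0,0,-6],"spin":0,"jaw":0.95},
  {"translation":[0,0,-6],"spin":0,"jaw":0.95},
])

```text
time: 54.15
tool_pos: [0.6093, 0.334, 0.2544]
tool_rot: [-3.139, -0.001, 2.4]
contact_force: [0.9, 0.3, -0.6]
opening: 0.0871
grip_force: 0.0
```

Run:
```python
from h import *
plan((.61,.334,.25,137.5))
i,P=shot("wrist"); save(i,"w15.png"); np.savez("pics/w15.npz",i=i,P=P)
print("lid",edgefit(P,.060,.069,(.5655,.3745),.028,.034)); print("mill",edgefit(P,.112,.128,(.52,.4134),.029,.04)); print("jar",edgefit(P,.088,.115,(.608,.333),.0225,.035))
Q=P.reshape(-1,3); Q=Q[(np.hypot(Q[:,0]-.566,Q[:,1]-.3745)<.028)]
print("disc z",np.percentile(Q[(Q[:,2]>.055)&(Q[:,2]<.07)][:,2],[5,50,95]).round(4))
```

```text
t 54.15 at [0.6093 0.334  0.2544] yaw 137.5 open 0.0871 grip 0.0 F [ 0.9  0.3 -0.6]
 -> (0.61, 0.334, 0.25, 137.5) trans [-0.05, 0.05, 0.44] spin 0.0 rows 1 q6~ -19.0
lid (array([0.56623124, 0.3748788 ]), np.int64(68))
mill (array([0.52116526, 0.41263054]), np.int64(72))
jar (array([0.60898179, 0.33400612]), np.int64(72))
disc z [0.0622 0.065  0.0663]
```

View pics/w15.png

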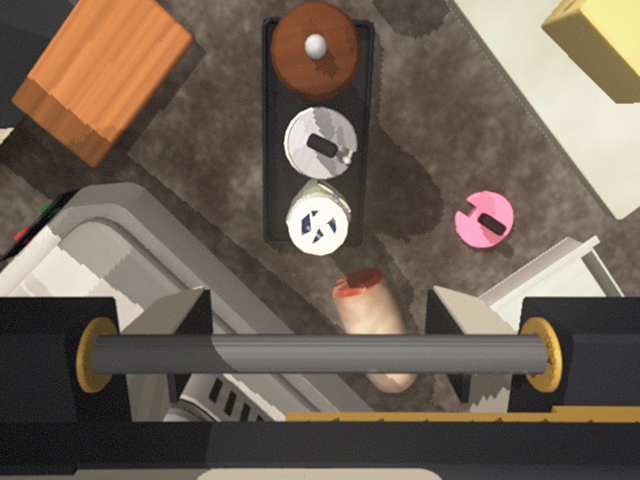

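The picture shows the mill (315,47), the closed pot (320,144) and the jar (319,222) upright in the tray. The measured offsets are about 1, 3 and 3 mm, and the gripper is clear.

```bash
python3 -c "
from h import *
print(job.hand_in())"
```

```text
the job is handed in; nothing more can be done
None
```

The job is handed in, with no verdict returned: the closed pot stands about 3 mm from the tray's middle, and the jar and mill are back within about 3 mm of where they started, all released.

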